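Draw the parts basket out of the leaning polishing drum with a hook

ROBOT

A 6-joint arm with a two-finger parallel gripper is mounted at the origin on the work surface. World frame = base frame: x ahead of the robot, y to its left, z up, the work surface at z = 0. Lengths are in m, angles in rad, forces in N, time in s.
With the tool pointing down it reaches from about 0.35 to 0.975 m from the base axis. Payload 4.9 kg.
Tool frame: the origin (TCP) lies between the finger pads; the fingertips stand 22 mm ahead of it and the grasp point (between the pads) lies 3 mm ahead of it; z points along the fingers, y is the line along which they close (so a half turn about z gives the same grasp; the last joint's range is limited). The gripper opens to 85 mm and grips with 20 to 120 N. Pads are 22 mm wide; open, the fingers measure 114 mm over their backs; the gripper's body (76 mm by 85 mm) begins 54 mm behind the grasp point. The pads swing forward as they close: fully open they stand 13 mm farther back than shut.
Start: joints at [-1.271, 0.053, 1.613, -0, 1.476, -0.119], TCP at [0.254, -0.571, 0.222] pointing down, gripper open.
Joint ranges: [-3.01, 3.01], [-1.01, 2.22], [0.06, 2.58], [-1.02, 4.17], [0.09, 2.62], [-3.14, 3.14]. Speed limits (rad/s): [2.57, 2.57, 3.14, 3.14, 3.14, 3.14].

INTERFACE

Orientations are given as a unit quaternion [w, x, y, z].
In Python, from plant import state, grab_frame, get_calibration, job_done, recognise, regions_of gives the robot as it stands.
- The arm moves only by the tool apply_moves, never from a script. Its argument "targets" is a list of rows, each an object with "translation": the shift along the tool's x, y, z normalised to -1 to 1, where 1 is 100 mm, a list of three; "twist": the turn about the tool's z normalised to -1 to 1, where 1 is 0.1 rad; "hand": the opening, from 0 (shut) to 1 (fully open). A call has 1 to 8 rows; each row shifts and turns the commanded pose from where the row before left it, along the tool's axes as they then stand; what a row does not reach is not made up. A row lasts 1/10 s, in which the tool goes at most 50 mm and 8.59 degrees, less where a joint would pass 70% of its speed; a pose out of reach is approached as far as the arm can. A call with a number of a shift or a turn outside -1 to 1 is refused whole. A call with a gripper value outside its range is refused whole. The fingers move at their own pace and stop on an object; the grip force is fixed at half the most. Time passes only in rows, so rows that do not move let the fingers close. It gives the time, the measured TCP pose, the force, the opening and the grip force at its end, in the units of the state.
- state(): the state, without advancing time (a new reading comes with each control period).
- grab_frame(name): name is "side" or "top"; returns the picture (400x640x3 uint8, red, green, blue); there is no depth.
- get_calibration(name): a dict with "camera_matrix" (3x3 intrinsics, pixels), "D" ([k1, k2, p1, p2, k3] as OpenCV has them; the pictures are not rectified), "pose" (4x4, takes a point from camera to world coordinates). Camera axes: x right, y up, looking along -z (the intrinsics and any distortion apply to the point x, -y, -z); pixel columns grow to the right and rows downward; lengths in m; the calibration is good to about 2 mm. A picture is of the moment at which its call begins. get_calibration takes no time and is no camera call.
- job_done(): hands the job in; it is judged then, once.
Trained networks look in the newest picture that a camera, given by its name, has taken for a name from the list of things; names that differ only in an ending like _2 or _b are one class to them, and where a whole thing is asked for, a point or a joint stands for the part that bears it (a point fixed in the world has none). Each returns a list of dicts, best first, with "score" (0 to 1); they miss things now and then, are a little off and sometimes report something else, mostly with a low value. They report only what shows in the picture. A call takes as long as a camera call. They do not tell look-alikes from the thing itself.
- recognise(camera, query): "point" ([x, y, z] in m, in world coordinates, good to about 4 mm: the middle of the surface that is visible of it).
- regions_of(camera, query): "pixels" (400x640 bool, what is visible of it).
The state is a dict: "time": time; "joint_pos": joint angles; "joint_vel": joint speeds; "joint_efforts": joint torques, N m; "tool_pos": TCP position; "tool_rot": TCP orientation; "contact_force": force on the tool from outside, world axes, zero at the start; "ft_torque": the same for the moment, N m; "gripper_width": opening from 0.0 (shut) to 1.0 (fully open); "grasp_force": force on a finger pad.
Only numpy, scipy, OpenCV 4.12 (cv2) and the standard library are available. Lean on these libraries where they do the work, as an engineer would, in place of code of your own. Each camera call takes 0.05 s, during which the arm holds its last target. There are 200 camera calls.

TASK

Fetch the basket of polished coins out of the deep, leaning drum: take the hook tool from the tool rack, feel for the basket's swinging bail down in the drum, catch it, and draw the basket out. Carry it over on the hook and stand it upright in the flat metal tray, taking the hook out of the bail only once the basket stands there. Then hang the hook back in its own slot of the rack; do not touch the basket with the gripper or disturb the other things.

Things in the scene. Friction and masses are not known exactly. Their poses are not given: they have to be found in the camera images.
- hook_grip (a point): Centre of the hook tool's handle: pale wood, 26 x 26 mm, 80 mm long; steel guard 34 x 34 x 5 mm under it (underside 45 mm below this point), then an 8 mm steel rod ending in a J. Hangs upright in a rack slot by its guard, 150 g. The two other tools there have equal handles but straight blades. z up the handle, x away from the side of the J's tip, which at first faces the robot.
- hook_throat (a point): Where a caught wire lies in the J: at x = -12 mm from the rod's axis, 180 mm below the handle's centre; axes as hook_grip. Throat 16 mm wide, open upwards; the J's bottom is 11 mm below this point, it reaches to x = -30 mm from the rod's axis, its tip ends 24 mm above this point, so a 6 mm wire passes over the tip when this point is 30 mm under it.
- rack: Fixed tool rack: wooden foot 130 x 270 mm, two wooden posts at the back, 6 mm metal plate with its top at 175 mm. Three 14 mm slots run in along x from the plate's -x edge (robot side, x = -61 mm) to x = -11 mm, at y = -85, 0, 85 mm; tools hang at x = -30 mm. Lift a tool a little and draw it out to -x; it goes back the same way. Origin under the foot's middle, z up.
- drum_mouth (a point): Mouth centre of the polishing machine's grey drum: fixed, does not turn, leans 38 degrees from upright towards the robot. z out along the bore, x towards the upper lip (away from the robot), y level. Bore 120 mm wide, 209 mm deep; drum 140 mm wide outside. A 140 mm round lid stands open at the upper lip (x = 73 mm), leaning 14 degrees over the mouth, so no way in from straight above.
- basket_base (a point): Centre of the underside of the parts basket standing loose on the drum's floor, leaning on the bore's lower side: round, slotted steel, 96 mm wide, walls 56 mm high, open top, a few coins in it, 0.24 to 0.39 kg. z up its axis, x at first uphill as drum_mouth's, y along the bail: an arch of 6 mm steel wire across the open top, pivoted at y = 43 and -43 mm, 50 mm up.
- bail_upright (a point): Point on the basket's axis, 115 mm above its underside, where the peak of the bail wire (its centre) is only when the bail stands straight; axes as basket_base. The bail leans some way towards x or -x, up to 22 mm at the peak: that is not measured, look or feel for it. It swings stiffly (under 1 N at the peak) to stops at 24 degrees. Wire 5 mm lower 12 mm out along y, 15 mm lower 34 mm out.
- tray: Flat square metal tray, fixed, 180 x 180 mm outside, rim 18 mm high, walls and floor 4 mm thick. Origin under its centre, z up.
- file: Bystander: file hanging in the rack, handle as the hook's, straight flat blade.
- burnisher: Bystander: burnisher hanging in the rack, handle as the hook's, straight round pointed rod.
- tape_white: Bystander: white tape roll, 100 mm wide, 48 mm high, flat on the table.
- tape_brown: Bystander: brown tape roll, 96 mm wide, 24 mm high, flat on the table.
- glue: Bystander: white glue bottle with a red cap, 52 mm wide, 130 mm high, upright.
- pliers: Bystander: pliers with red grips, 145 mm long, 16 mm high, lying on the table.
- saw_frame: Bystander: piercing saw, steel frame with wooden handle, 230 mm long, 25 mm high, lying on the table.
There are look-alikes about, which are no part of the job. Leave any green or red look-alike of the part that bears basket_base alone.

How it is judged:
By the outcome, as a careful person would: the job done as asked, in the order asked, and still so for the second after the job is handed in, with the robot touching nothing.
It also fails if it takes over 72 s, if anything falls off the work surface, if the arm or the gripper's body presses on something with over 40 N, if the wrist force passes 120 N, or if a joint passes its speed limit or range.

## Working session

There is one attempt and no reset: what is moved stays moved. The work goes in short steps, Python scripts to look and compute and a tool call to move; the robot and the scene stay as the last step left them, time stands still between calls to the robot, and variables do not carry over. Pictures are saved under pics/ and viewed, at most 10 in all, crops included, and the job is handed in when it is done.

Besides the shell and the picture viewer there is one more tool, called after "Call:" as a command line: name --argument value ..., lists and objects as JSON in quotes. apply_moves: Moves the arm, as the interface text tells. Its arguments: {"type":"object","properties":{"targets":{"type":"array"}},"required":["targets"]}

```bash
ls; mkdir -p pics
python3 - <<'E'
from plant import *
import cv2,numpy as np
print(state())
for n in("side","top"):
    f=grab_frame(n); cv2.imwrite(f"pics/{n}0.png",f[:,:,::-1])
    c=get_calibration(n); print(n,np.round(c["camera_matrix"],1).tolist(),c["D"],np.round(c["pose"],3).tolist())
    for q in["hook_grip","hook_throat","rack","drum_mouth","basket_base","bail_upright","tray","file","burnisher"]:
        try: print(n,q,[(round(r["score"],2),np.round(r["point"],3).tolist()) for r in recognise(n,q)][:4])
        except Exception as e: print(q,e)
E
```

```text
pics
{'time': 0.0, 'joint_pos': array([-1.27099889e+00,  5.33398320e-02,  1.61429043e+00,  1.70865190e-05,
        1.47598671e+00, -1.18969015e-01]), 'joint_vel': array([ 8.89393377e-04, -1.00377355e-03,  3.19837210e-05, -2.89365539e-04,
       -1.59246623e-03, -1.29896781e-03]), 'joint_efforts': array([ 2.66872294e-04, -3.93675828e+01, -3.70180643e+01, -1.35614528e-04,
        6.97901094e-03,  6.58917321e-08]), 'tool_pos': array([ 0.25397985, -0.57037347,  0.22117572]), 'tool_rot': array([-1.00879221e-03,  9.78158970e-01,  2.07855732e-01, -8.29195590e-05]), 'contact_force': array([-0.57522812, -0.39301568,  0.78634155]), 'ft_torque': array([ 0.0686358 , -0.00769991,  0.03232797]), 'grasp_force': 0.0, 'gripper_width': 1.0017435920995414}
side [[375.2, 0.0, 318.3], [0.0, 375.2, 200.5], [0.0, 0.0, 1.0]] [-0.05723297  0.          0.          0.          0.        ] [[-0.47, 0.473, -0.745, -0.452], [-0.883, -0.26, 0.392, 0.452], [-0.008, 0.842, 0.54, 0.907], [0.0, 0.0, 0.0, 1.0]]
side hook_grip [(0.95, [0.478, 0.406, 0.207])]
side hook_throat [(0.7, [0.479, 0.399, 0.206])]
side rack [(0.
[... 722 characters left out ...]
 0.232, 0.973, 1.715], [0.0, 0.0, 0.0, 1.0]]
top hook_grip [(0.65, [0.485, 0.395, 0.226])]
top hook_throat [(0.43, [0.484, 0.396, 0.226])]
top rack [(0.87, [0.546, 0.33, 0.174])]
top drum_mouth [(0.55, [0.553, -0.344, 0.183])]
top basket_base [(0.8, [0.372, -0.442, 0.08]), (0.64, [0.384, -0.628, 0.079]), (0.5, [0.59, -0.361, 0.085])]
top bail_upright [(0.86, [0.382, -0.627, 0.081]), (0.84, [0.374, -0.446, 0.081]), (0.65, [0.592, -0.362, 0.086]), (0.38, [0.699, 0.147, 0.022])]
top tray [(0.62, [0.47, -0.034, 0.005]), (0.51, [0.486, 0.397, 0.224]), (0.37, [0.35, 0.081, 0.008])]
top file [(0.61, [0.558, 0.245, 0.228])]
top burnisher [(0.71, [0.52, 0.317, 0.232]), (0.23, [0.551, -0.344, 0.184])]
```

View pics/side0.png

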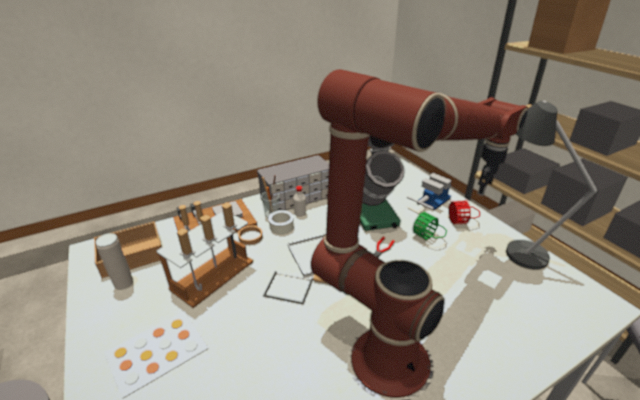

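View pics/top0.png

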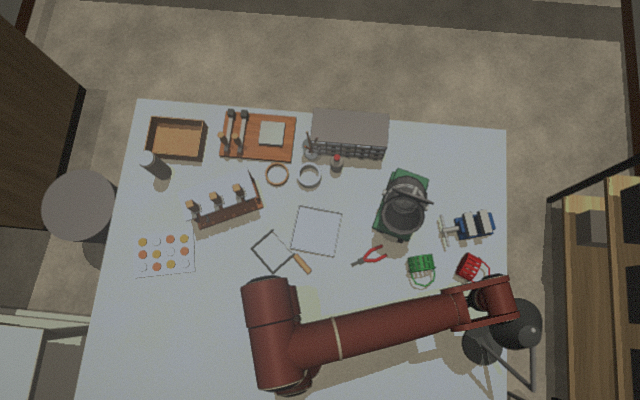

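The side picture shows the rack at (205,250), with the hook probably the left tool at (185,240). The drum is at (383,178) and the tray at (310,255). In the top picture the drum is at (404,205), the tray at (317,230), the saw frame at (285,250) and the rack at (225,205).

What could be taken for the thing I want:
- **Basket:** the green one (top 422,268) and the red one (469,267) are look-alikes. The steel one inside the drum (404,213) is the target.
- **Tool:** hook (190,207), burnisher (214,197) and file (239,188).
- **Tray:** the flat tray (317,230), the wooden box (176,138) and the saw frame (272,252).

I'll check these choices in a close crop.

Run:
```python
import cv2,numpy as np
s=cv2.imread("pics/side0.png");t=cv2.imread("pics/top0.png")
r=lambda a:cv2.resize(a,(400,300),interpolation=cv2.INTER_CUBIC)
o=np.vstack([np.hstack([r(s[195:300,140:280]),r(s[135:225,340:460])]),np.hstack([r(t[170:236,180:268]),r(t[165:240,360:460])])])
cv2.imwrite("pics/c1.png",o)
```

```text
(no output)
```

View pics/c1.png

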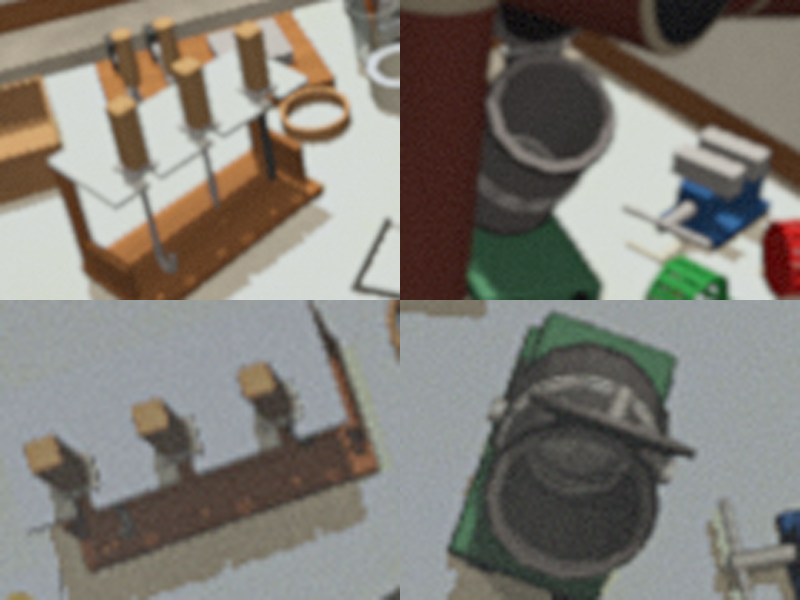

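The crop shows the J on the left tool, its tip at about (165,265) in the top-left panel, so that one is the hook. The steel basket is inside the drum at (570,460) in the bottom-right panel. The lid is seen nearly edge-on from the top camera, so it leans about 14° from vertical. I'll move the arm up and across so the drum is clear to see.

Call:
apply_moves --targets '[{"translation": [0,0,-0.5],"twist": 0,"hand": 1},{"translation": [0,0,-0.5],"twist": 0,"hand": 1},{"translation": [0,0,-0.5],"twist": 0,"hand": 1},{"translation": [0.32,-0.38,0],"twist": 0,"hand": 1},{"translation": [0.32,-0.38,0],"twist": 0,"hand": 1},{"translation": [0.32,-0.38,0],"twist": 0,"hand": 1},{"translation": [0.32,-0.38,0],"twist": 0,"hand": 1},{"translation": [0.32,-0.38,0],"twist": 0,"hand": 1}]'

```text
time: 1.8
tool_pos: [0.3232, -0.3305, 0.3725]
tool_rot: [0.0, 0.978, 0.208, 0.0]
contact_force: [1.3, -0.2, -0.4]
gripper_width: 1.001
grasp_force: 0.0
```

Call:
apply_moves --targets '[{"translation": [0.32,-0.38,0],"twist": 0,"hand": 1},{"translation": [0.32,-0.38,0],"twist": 0,"hand": 1},{"translation": [0.32,-0.38,0],"twist": 0,"hand": 1},{"translation": [0.32,-0.38,0],"twist": 0,"hand": 1},{"translation": [0.32,-0.38,0],"twist": 0,"hand": 1},{"translation": [0.32,-0.38,0],"twist": 0,"hand": 1},{"translation": [0.32,-0.38,0],"twist": 0,"hand": 1},{"translation": [0.32,-0.38,0],"twist": 0,"hand": 1}]'

```text
time: 2.6
tool_pos: [0.4334, 0.0517, 0.3729]
tool_rot: [0.0, 0.978, 0.208, 0.001]
contact_force: [0.2, -0.9, -0.0]
gripper_width: 1.003
grasp_force: 0.0
```

Run:
```python
from plant import *
import cv2,numpy as np
def avg(n): return np.mean([grab_frame(n).astype(float) for _ in range(4)],axis=0).astype(np.uint8)[:,:,::-1].copy()
s=avg("side");t=avg("top");cv2.imwrite("pics/side1.png",s);cv2.imwrite("pics/top1.png",t)
r=lambda a:cv2.resize(a,(400,300),interpolation=cv2.INTER_CUBIC)
o=np.vstack([np.hstack([r(s[195:300,140:280]),r(s[140:215,340:440])]),np.hstack([r(t[170:236,180:268]),r(t[165:240,360:460])])])
cv2.imwrite("pics/c2.png",o)
for n in("side","top"):
  for q in["hook_grip","rack","drum_mouth","basket_base","bail_upright","tray","file","burnisher"]:
    print(n,q,[(round(r["score"],2),np.round(r["point"],3).tolist()) for r in recognise(n,q)][:4])
for n in("side","top"):
  for q in ["tray","hook_grip"]:
    for r in regions_of(n,q)[:2]:
      ys,xs=np.nonzero(r["pixels"]); print(n,q,r["score"],xs.min(),xs.max(),ys.min(),ys.max(),len(xs))
```

```text
side hook_grip [(0.69, [0.731, -0.083, 0.071]), (0.68, [0.471, 0.408, 0.206])]
side rack [(0.66, [0.538, 0.355, 0.018])]
side drum_mouth [(0.65, [0.566, -0.296, 0.17])]
side basket_base [(0.54, [0.475, -0.029, 0.005])]
side bail_upright []
side tray [(0.93, [0.475, -0.028, 0.004]), (0.29, [0.532, 0.358, 0.018])]
side file [(0.86, [0.552, 0.249, 0.203])]
side burnisher [(0.79, [0.517, 0.331, 0.211])]
top hook_grip [(0.54, [0.695, 0.147, 0.021]), (0.49, [0.487, 0.396, 0.222])]
top rack [(0.71, [0.541, 0.347, 0.175])]
top drum_mouth [(0.68, [0.55, -0.342, 0.182]), (0.58, [0.54, 0.35, 0.174])]
top basket_base [(0.89, [0.376, -0.443, 0.082]), (0.68, [0.591, -0.364, 0.086]), (0.62, [0.379, -0.626, 0.076])]
top bail_upright [(0.8, [0.381, -0.627, 0.08]), (0.75, [0.372, -0.447, 0.079]), (0.51, [0.591, -0.362, 0.09])]
top tray [(0.77, [0.468, -0.04, 0.006])]
top file []
top burnisher []
side tray 0.73 288 344 233 276 1721
side hook_grip 0.56 177 200 230 288 336
top tray 0.58 292 341 206 255 1873
top hook_grip 0.62 186 209 200 221 176
```

View pics/c2.png

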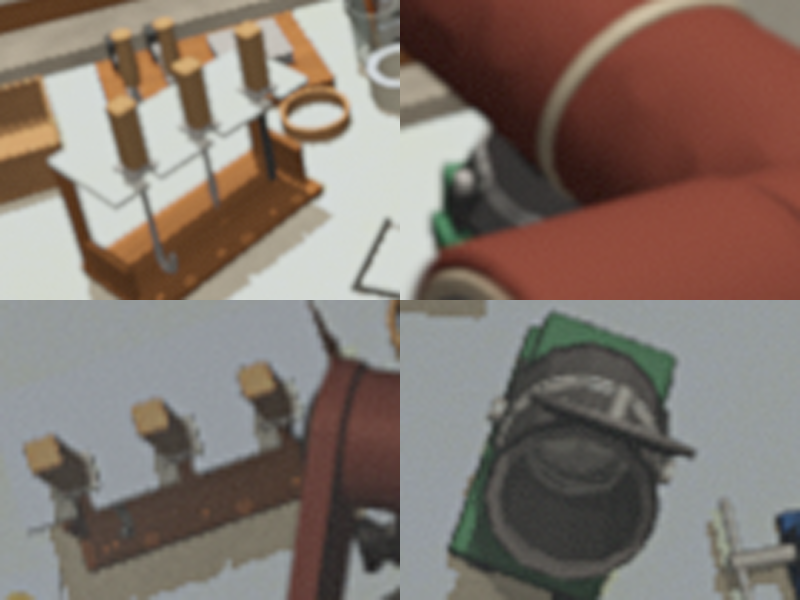

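The hook's J at (170,262) in the top-left panel confirms the tool choice. The arm now hides the drum from the side camera. In the top view the drum's rim ring runs (487,490)–(575,578)–(658,500) in the bottom-right panel, with the basket inside at (580,470). I'll fit the drum, tray and rack poses from the saved images.

```bash
cat > h.py <<'E'
from plant import *
import cv2,numpy as np
from scipy.optimize import least_squares,minimize
def proj(n,P):
    c=get_calibration(n);T=np.linalg.inv(np.array(c["pose"]));P=np.atleast_2d(P)@T[:3,:3].T+T[:3,3]
    return cv2.projectPoints((P*[1,-1,-1])[:,None],np.zeros(3),np.zeros(3),np.array(c["camera_matrix"]),np.array(c["D"]))[0][:,0]
def ray(n,uv,z):
    c=get_calibration(n);T=np.array(c["pose"])
    d=cv2.undistortPoints(np.float64([[uv]]),np.array(c["camera_matrix"]),np.array(c["D"]))[0,0]
    d=T[:3,:3]@[d[0],-d[1],-1];o=T[:3,3];return o+d*(z-o[2])/d[2]
def frame(yaw,t=np.radians(38)):
    h=np.array([np.cos(yaw),np.sin(yaw),0]);u=np.array([0,0,1.])
    x=h*np.cos(t)+u*np.sin(t);z=-h*np.sin(t)+u*np.cos(t);return np.c_[x,np.cross(z,x),z]
E
cat > fit.py <<'E'
from h import *
# top: crop->full ; side0
tp=np.array([(487,490),(490,525),(510,550),(540,572),(575,578),(610,568),(635,550),(652,525),(658,500)],float);tp=np.c_[360+(tp[:,0]-400)/4,165+(tp[:,1]-300)/4]
sp=np.array([(613,100),(608,125),(600,145),(580,163),(555,171),(530,165),(510,150),(495,130),(487,105)],float);sp=np.c_[340+(sp[:,0]-400)/3.333,135+sp[:,1]/3.333]
a=np.linspace(0,2*np.pi,180,endpoint=False)
def circ(p,r): return np.array(p[:3])+(np.c_[r*np.cos(a),r*np.sin(a),0*a])@frame(p[3]).T
def res(p):
    o=[]
    for n,pts in(("top",tp),("side",sp)):
        q=proj(n,circ(p,.07)); o+=list(np.min(np.linalg.norm(pts[:,None]-q[None],axis=2),axis=1))
    return o
f=least_squares(res,[.55,-.344,.18,-.4]);print(np.round(f.x,4),np.round(res(f.x),1))
I={"top":cv2.GaussianBlur(cv2.imread("pics/top1.png",0),(0,0),.7).astype(np.float32),"side":cv2.GaussianBlur(cv2.imread("pics/side0.png",0),(0,0),.7).astype(np.float32)}
def samp(n,p,r,m):
    q=proj(n,circ(p,r))[m].astype(np.float32);return cv2.remap(I[n],q[:,:1],q[:,1:],cv2.INTER_LINEAR).mean()
m={"top":np.cos(a)<.2,"side":np.sin(a)<.3}
sc=lambda p:-sum(samp(n,p,.065,m[n])-.5*samp(n,p,.055,m[n])-(.5*samp(n,p,.074,m[n]) if 0 else 0) for n in m)
for k in range(3):
    g=minimize(lambda d:sc(f.x+d)+2e4*(d[3]/10)**2,np.zeros(4),method="Nelder-Mead",options=dict(initial_simplex=np.vstack([np.zeros(4),np.diag([.006,.006,.006,.05])])*(1 if k%2 else -1)))
    print(np.round(f.x+g.x,4),g.fun,sc(f.x))
E
python3 fit.py
python3 - <<'E'
from h import *
for n in("top","side"):
    for r in regions_of(n,"tray")[:1]:
        ms=r["pixels"].astype(np.uint8);c=max(cv2.findContours(ms,0,2)[0],key=cv2.contourArea)
        b=cv2.approxPolyDP(cv2.convexHull(c),4,True)[:,0]
        w=np.array([ray(n,p,.018) for p in b.astype(float)]);print(n,b.tolist(),np.round(w[:,:2],3).tolist(),w.mean(0))
# hook tops
for n in("top","side"):
    for r in regions_of(n,"hook_grip"):
        ys,xs=np.nonzero(r["pixels"]);print(n,r["score"],xs.mean(),ys.mean())
E
```

```text
[ 0.5117 -0.3341  0.2648 -0.2748] [0.4 0.6 0.2 0.5 0.6 0.2 0.2 0.7 1.5 1.1 1.1 1.1 0.5 0.7 0.7 0.1 0.2 0.6]
[ 0.5099 -0.3514  0.2616 -0.2038] -155.2820323355511 -120.70218
[ 0.51   -0.3511  0.2614 -0.2214] -155.34941335070525 -120.70218
[ 0.5099 -0.3514  0.2616 -0.2038] -155.2820323355511 -120.70218
top [[308, 206], [341, 212], [333, 255], [292, 248], [295, 221]] [[0.569, 0.009], [0.557, -0.126], [0.382, -0.109], [0.395, 0.054], [0.503, 0.054]] [ 0.48119562 -0.02336704  0.018     ]
side [[331, 233], [344, 251], [339, 266], [304, 276], [288, 244]] [[0.546, -0.127], [0.431, -0.116], [0.371, -0.06], [0.385, 0.068], [0.565, 0.046]] [ 0.45941919 -0.03766744  0.018     ]
top 0.62 194.4431818181818 207.44886363636363
side 0.56 185.6547619047619 247.0327380952381
```

Run:
```python
from h import *
a=np.linspace(0,2*np.pi,90)
ps=[([.5117,-.3341,.2648,-.2748],(0,255,255)),([.51,-.3511,.2614,-.2214],(255,255,0))]
out=[]
for n,f,(x,y) in(("top","pics/top1.png",(370,165)),("side","pics/side0.png",(340,140))):
    im=cv2.imread(f)[y:y+75,x:x+75];im=cv2.resize(im,(400,400),interpolation=cv2.INTER_CUBIC);raw=im.copy();k=400/75
    for p,c in ps:
        R=frame(p[3])
        for r,z,xo in((.07,0,0),(.06,0,0)):
            q=(proj(n,np.array(p[:3])+np.c_[xo+r*np.cos(a),r*np.sin(a),0*a+z]@R.T)+.5-[x,y])*k
            cv2.polylines(im,[q.astype(np.int32)],True,c,1)
    out.append(im)
cv2.imwrite("pics/c3.png",np.hstack(out))
```

```text
(no output)
```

View pics/c3.png

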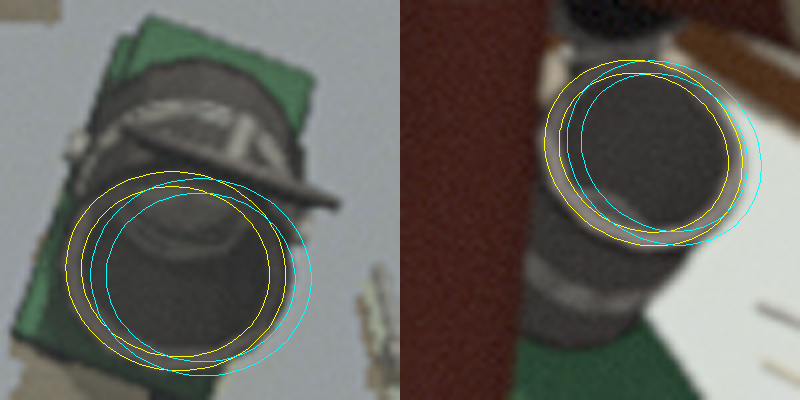

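The yellow (first) fit sits well on the rim in both views. Next I'll check the lid angle, basket rim and bail hypotheses in a contrast-stretched crop.

```bash
cat >> h.py <<'E'
C=np.array([.5117,-.3341,.2648]);YAW=-.28;R=frame(YAW)
def M(p): return C+np.atleast_2d(p)@R.T
def bail(th):
    a=np.linspace(0,np.pi,30); y=.043*np.cos(a)
    yy=np.abs(y); hgt=np.interp(yy,[0,.012,.034,.043],[.065,.060,.050,.0])
    return np.c_[-.012+hgt*np.sin(th),y,-.209+.05+hgt*np.cos(th)]
E
python3 - <<'E'
from h import *
a=np.linspace(0,2*np.pi,90)
im0=cv2.imread("pics/top1.png",0);x,y=380,180;k=10
cr=im0[y:y+45,x:x+50];cr=np.clip((cr.astype(float)-20)*3.0,0,255).astype(np.uint8)
b=cv2.cvtColor(cv2.resize(cr,(500,450),interpolation=cv2.INTER_CUBIC),8)
b=cv2.resize(b,(400,360));k=8;o=b.copy()
def dr(P,c,cl=False):
    cv2.polylines(o,[((proj("top",P)+.5-[x,y])*k).astype(np.int32)],cl,c,1)
dr(M(np.c_[.06*np.cos(a),.06*np.sin(a),0*a]),(0,255,255),True)
dr(M(np.c_[-.012+.048*np.cos(a),.048*np.sin(a),0*a-.153]),(0,255,0),True)
for th,c in((-.34,(0,0,255)),(0,(255,255,255)),(.34,(255,0,0))): dr(M(bail(th)),c)
for t in(14,24):
    h=R[:,0]*[1,1,0];h/=np.linalg.norm(h);d=np.array([0,0,1])*np.cos(np.radians(t))-h*np.sin(np.radians(t))
    P=M([.073,0,0])+.07*d+.07*(np.cos(a)[:,None]*d+np.sin(a)[:,None]*R[:,1]);dr(P,(255,0,255) if t==14 else (255,255,0),True)
cv2.imwrite("pics/c4.png",np.hstack([b,o]))
E
```

```text
(no output)
```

View pics/c4.png

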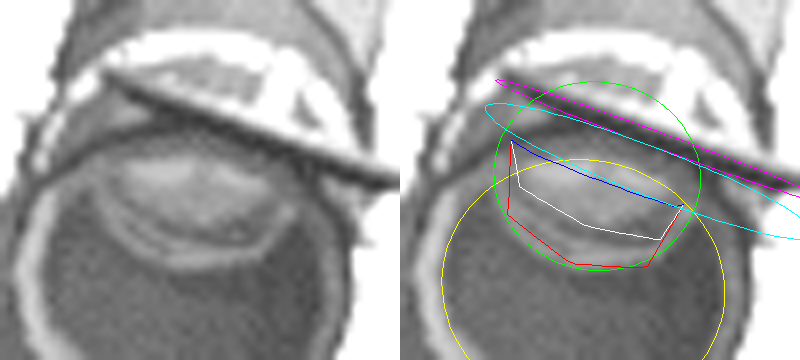

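The magenta lid outline, 14° from vertical, matches the picture, and the green basket rim lands on the bright arc near (190,262). The bail's lean can't be read clearly here, so I'll find it by feel. Next I'll locate the handles from both views.

Run:
```python
from h import *
k=4.545;T=[(180+u/k,170+(v-300)/k) for u,v in((47,455),(152,417),(258,380))]
k=2.857;S=[(140+u/k,195+v/k) for u,v in((122,103),(186,66),(249,30))]
for n,L in(("top",T),("side",S)):
    w=np.array([ray(n,p,.26) for p in L]);d=w[2]-w[0];print(n,np.round(w[:,:2],4).tolist(),np.linalg.norm(d),np.degrees(np.arctan2(d[0],-d[1])))
for p in((299,206),(342,213),(334,257),(290,249)): print(np.round(ray("top",p,.018),3))
```

```text
top [[0.4865, 0.3975], [0.5233, 0.3225], [0.5597, 0.2459]] 0.16839060219885574 25.766080222716944
side [[0.4854, 0.3993], [0.5187, 0.3261], [0.554, 0.2474]] 0.1666511361278189 24.2776230872199
[0.566 0.045 0.018]
[ 0.553 -0.13   0.018]
[ 0.375 -0.114  0.018]
[0.39  0.062 0.018]
```

Call:
apply_moves --targets '[{"translation": [0.27,-0.42,0],"twist": 0,"hand": 1},{"translation": [0.27,-0.42,0],"twist": 0,"hand": 1},{"translation": [0.27,-0.42,0],"twist": 0,"hand": 1},{"translation": [0.27,-0.42,0],"twist": 0,"hand": 1},{"translation": [0.27,-0.42,0],"twist": 0,"hand": 1},{"translation": [0.27,-0.42,0],"twist": 0,"hand": 1},{"translation": [0.27,-0.42,0],"twist": 0,"hand": 1},{"translation": [0,0,0.2],"twist": 0,"hand": 1}]'

```text
time: 5.0
tool_pos: [0.487, 0.4003, 0.3532]
tool_rot: [-0.001, 0.978, 0.21, 0.001]
contact_force: [0.8, -0.7, 0.1]
gripper_width: 0.998
grasp_force: 0.0
```

Run:
```python
from h import *
s=state();print(s["tool_pos"])
for n in("side","top"):
    f=grab_frame(n)[:,:,::-1];cv2.imwrite(f"pics/{n}2.png",f)
a=cv2.imread("pics/side2.png")[140:300,140:300];b=cv2.imread("pics/top2.png")[160:240,160:240];
c=cv2.imread("pics/side2.png")[110:230,340:460]
cv2.imwrite("pics/c5.png",np.hstack([cv2.resize(a,(400,400)),cv2.resize(c,(400,400))]))
for q in["hook_grip","tray","drum_mouth"]: print(q,[(round(r["score"],2),np.round(r["point"],3).tolist()) for n in("side","top") for r in recognise(n,q)[:2]])
```

```text
[0.48695366 0.40034557 0.35316398]
hook_grip [(0.56, [0.476, 0.405, 0.207]), (0.21, [0.536, 0.355, 0.017]), (0.66, [0.483, 0.396, 0.214])]
tray [(0.67, [0.47, -0.029, 0.008]), (0.55, [0.532, 0.355, 0.016]), (0.85, [0.474, -0.035, 0.005]), (0.33, [0.483, 0.396, 0.215])]
drum_mouth [(0.86, [0.55, -0.342, 0.18])]
```

View pics/c5.png

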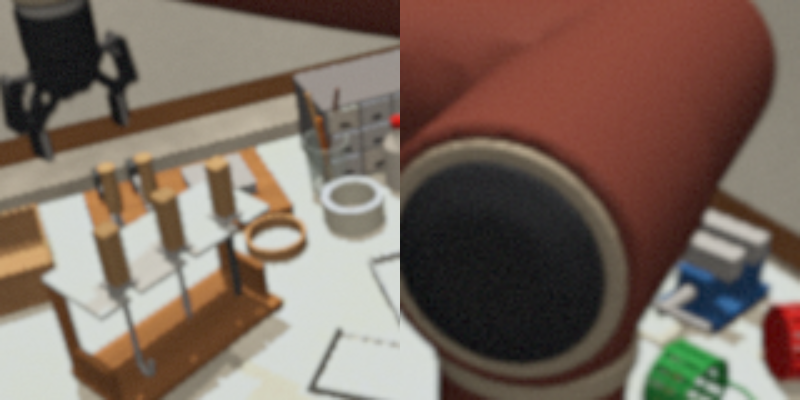

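The open gripper is at (70,80), above the hook handle at (112,255), with the J at (148,365). I'll descend and close.

Call:
apply_moves --targets '[{"translation": [0,0,0.45],"twist": 0,"hand": 1},{"translation": [0,0,0.45],"twist": 0,"hand": 1},{"translation": [0,0,0.4],"twist": 0,"hand": 1},{"translation": [0,0,0],"twist": 0,"hand": 0},{"translation": [0,0,0],"twist": 0,"hand": 0},{"translation": [0,0,0],"twist": 0,"hand": 0},{"translation": [0,0,0],"twist": 0,"hand": 0},{"translation": [0,0,0],"twist": 0,"hand": 0}]'

```text
time: 6.2
tool_pos: [0.4878, 0.3963, 0.2267]
tool_rot: [-0.002, 0.978, 0.208, 0.003]
contact_force: [-1.2, 1.8, 6.3]
gripper_width: 0.294
grasp_force: 60.2
```

Call:
apply_moves --targets '[{"translation": [0,0,-0.15],"twist": 0,"hand": 0},{"translation": [0,0,0],"twist": 0,"hand": 0},{"translation": [-0.35,0,0],"twist": 0,"hand": 0},{"translation": [-0.35,0,0],"twist": 0,"hand": 0},{"translation": [0,0,0],"twist": 0,"hand": 0},{"translation": [0,0,-0.4],"twist": 0,"hand": 0}]'

```text
time: 6.8
tool_pos: [0.4192, 0.3643, 0.2705]
tool_rot: [0.003, 0.978, 0.208, -0.006]
contact_force: [1.3, 0.3, -1.8]
gripper_width: 0.292
grasp_force: 60.1
```

Call:
apply_moves --targets '[{"translation": [-0.2,0.45,0],"twist": 0,"hand": 0},{"translation": [-0.2,0.45,0],"twist": 0,"hand": 0},{"translation": [-0.2,0.45,0],"twist": 0,"hand": 0},{"translation": [-0.2,0.45,0],"twist": 0,"hand": 0},{"translation": [-0.2,0.45,0],"twist": 0,"hand": 0},{"translation": [-0.2,0.45,0],"twist": 0,"hand": 0},{"translation": [-0.2,0.45,0],"twist": 0,"hand": 0},{"translation": [-0.19,0.45,0],"twist": 0,"hand": 0}]'

```text
time: 7.6
tool_pos: [0.4237, -0.0292, 0.2781]
tool_rot: [0.001, 0.978, 0.208, 0.001]
contact_force: [1.4, -0.5, -0.9]
gripper_width: 0.296
grasp_force: 60.2
```

Call:
apply_moves --targets '[{"translation": [0,0,0],"twist": 1,"hand": 0},{"translation": [0,0,0],"twist": 1,"hand": 0},{"translation": [0,0,0],"twist": 1,"hand": 0},{"translation": [0,0,0],"twist": 1,"hand": 0},{"translation": [0,0,0],"twist": 1,"hand": 0},{"translation": [0,0,0],"twist": 1,"hand": 0},{"translation": [0,0,0],"twist": 1,"hand": 0},{"translation": [0,0,0],"twist": 0,"hand": 0}]'

```text
time: 8.4
tool_pos: [0.424, -0.0274, 0.2777]
tool_rot: [0.0, 0.99, -0.14, 0.0]
contact_force: [-0.2, -0.5, -1.8]
gripper_width: 0.29
grasp_force: 59.8
```

Run:
```python
from h import *
s=state();print(s["joint_pos"],s["tool_pos"],s["tool_rot"],s["contact_force"],s["ft_torque"])
for n in("side","top"):
    f=grab_frame(n)[:,:,::-1];cv2.imwrite(f"pics/{n}3.png",f)
    print([(round(r["score"],2),np.round(r["point"],3).tolist()) for r in recognise(n,"hook_grip")[:2]])
a=cv2.imread("pics/side3.png")[150:310,230:390];b=cv2.imread("pics/top3.png")[175:275,265:365]
cv2.imwrite("pics/c6.png",np.hstack([cv2.resize(a,(400,400)),cv2.resize(b,(400,400))]))
```

```text
[-2.39792021e-01 -4.80656425e-01  1.97679992e+00 -2.77425252e-04
  1.64486698e+00  1.61220982e+00] [ 0.4239893  -0.02736036  0.27774039] [ 1.66474814e-04  9.90130210e-01 -1.40150144e-01  2.75958591e-04] [-0.15994383 -0.52327924 -1.81744473] [-0.06270925  0.02448031  0.04103943]
[(0.5, [0.416, -0.024, 0.307])]
[(0.53, [0.553, -0.341, 0.182])]
```

View pics/c6.png

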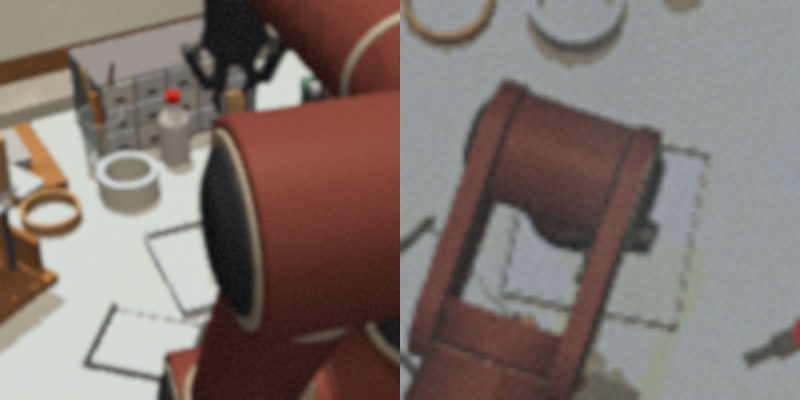

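The hook is held upright over the tray at about (235,100) in the left panel. The tilt needs the gripper to move towards the robot, and the arm is already too close in here. I'll tilt the hook in the pads by pressing the J lightly on the drum's fixed lower lip instead, going in from above, in front of the lid.

Call:
apply_moves --targets '[{"translation": [0,0,-0.45],"twist": 0,"hand": 0},{"translation": [0,0,-0.45],"twist": 0,"hand": 0},{"translation": [0,0,-0.45],"twist": 0,"hand": 0},{"translation": [0,0,-0.45],"twist": 0,"hand": 0},{"translation": [0,0,-0.45],"twist": 0,"hand": 0},{"translation": [0.24,0.39,0],"twist": 0,"hand": 0},{"translation": [0.24,0.39,0],"twist": 0,"hand": 0},{"translation": [0.24,0.39,0],"twist": 0,"hand": 0}]'

```text
time: 9.4
tool_pos: [0.4607, -0.1608, 0.5033]
tool_rot: [0.0, 0.99, -0.139, 0.001]
contact_force: [0.8, -0.1, -1.2]
gripper_width: 0.293
grasp_force: 59.8
```

Call:
apply_moves --targets '[{"translation": [0.24,0.39,0],"twist": 0,"hand": 0},{"translation": [0.24,0.39,0],"twist": 0,"hand": 0},{"translation": [0.24,0.39,0],"twist": 0,"hand": 0},{"translation": [0.22,0.37,0],"twist": 0,"hand": 0},{"translation": [0,0,0],"twist": 0,"hand": 0},{"translation": [0,0,0],"twist": 0,"hand": 0}]'

```text
time: 10.0
tool_pos: [0.508, -0.3343, 0.501]
tool_rot: [-0.001, 0.99, -0.14, -0.001]
contact_force: [-0.4, -0.4, -1.1]
gripper_width: 0.291
grasp_force: 59.5
```

```bash
cat >> h.py <<'E'
def rel(p): # world -> (h,side,v) mm about mouth
    d=np.asarray(p)-C;return np.round(1000*np.array([d@[np.cos(YAW),np.sin(YAW),0],d@R[:,1],d[2]]),1)
E
python3 - <<'E'
from h import *
s=state();print(s["tool_pos"],s["tool_rot"],s["contact_force"],s["ft_torque"],rel(s["tool_pos"]))
for n in("side","top"):
    grab_frame(n);print(n,[(round(r["score"],2),np.round(r["point"],3).tolist()) for q in("hook_grip","hook_throat","drum_mouth") for r in recognise(n,q)[:2]])
    for r in regions_of(n,"hook_grip")[:2]:
        ys,xs=np.nonzero(r["pixels"]);print(r["score"],xs.min(),xs.max(),ys.min(),ys.max(),len(xs))
E
```

```text
[ 0.50795325 -0.33432274  0.50104766] [-8.32332064e-04  9.90091222e-01 -1.40419147e-01 -1.06913721e-03] [-0.35133252 -0.36563613 -1.12498615] [-0.04657722  0.01323141 -0.05288474] [ -3.5  -1.2 236.2]
side [(0.27, [0.619, -0.394, 0.153]), (0.66, [0.556, -0.327, 0.139]), (0.42, [0.553, 0.249, 0.202])]
0.67 372 393 238 260 185
top [(0.64, [0.696, 0.016, 0.044]), (0.63, [0.502, -0.328, 0.486]), (0.87, [0.578, -0.349, 0.144])]
0.4 407 419 199 208 94
```

Call:
apply_moves --targets '[{"translation": [0,0,0.4],"twist": 0,"hand": 0},{"translation": [0,0,0.4],"twist": 0,"hand": 0},{"translation": [0,0,0.16],"twist": 0,"hand": 0},{"translation": [0,0,0],"twist": 0,"hand": 0},{"translation": [0,0,0],"twist": 0,"hand": 0}]'

```text
time: 11.0
tool_pos: [0.5081, -0.3337, 0.408]
tool_rot: [0.0, 0.99, -0.14, 0.001]
contact_force: [0.2, 0.2, 0.6]
gripper_width: 0.295
grasp_force: 59.6
```

Call:
apply_moves --targets '[{"translation": [-0.08,0,0],"twist": 0,"hand": 0},{"translation": [-0.08,0,0],"twist": 0,"hand": 0},{"translation": [0,0,0],"twist": 0,"hand": 0}]'

```text
time: 11.3
tool_pos: [0.4924, -0.3293, 0.4094]
tool_rot: [0.001, 0.99, -0.14, 0.002]
contact_force: [1.6, -0.7, 0.9]
gripper_width: 0.291
grasp_force: 59.9
```

Call:
apply_moves --targets '[{"translation": [-0.05,0,0],"twist": 0,"hand": 0},{"translation": [-0.05,0,0],"twist": 0,"hand": 0}]'

```text
time: 11.5
tool_pos: [0.4838, -0.3261, 0.4084]
tool_rot: [0.0, 0.99, -0.14, 0.003]
contact_force: [4.8, 0.7, 4.3]
gripper_width: 0.294
grasp_force: 60.3
```

Call:
apply_moves --targets '[{"translation": [-0.1,0,0],"twist": 0,"hand": 0},{"translation": [-0.1,0,0],"twist": 0,"hand": 0}]'

```text
time: 11.7
tool_pos: [0.4635, -0.3203, 0.4075]
tool_rot: [0.0, 0.99, -0.14, 0.001]
contact_force: [2.9, 0.2, 3.9]
gripper_width: 0.292
grasp_force: 60.0
```

Call:
apply_moves --targets '[{"translation": [-0.1,0,0],"twist": 0,"hand": 0},{"translation": [-0.1,0,0.01],"twist": 0,"hand": 0}]'

```text
time: 11.9
tool_pos: [0.4436, -0.3147, 0.4053]
tool_rot: [-0.0, 0.99, -0.14, 0.0]
contact_force: [2.7, 0.9, 2.3]
gripper_width: 0.296
grasp_force: 60.0
```

Run:
```python
from h import *
s=state();print(s["contact_force"],s["ft_torque"],rel(s["tool_pos"]))
o=[]
for n in("side","top"):
    f=grab_frame(n)[:,:,::-1];cv2.imwrite(f"pics/{n}4.png",f)
    u=proj(n,s["tool_pos"])[0];print(n,u,[(round(r["score"],2),np.round(r["point"],3).tolist()) for q in("hook_grip","hook_throat") for r in recognise(n,q)[:2]])
    x,y=int(u[0]-40),int(u[1]-40);o.append(cv2.resize(f[y:y+100,x:x+100],(400,400),interpolation=cv2.INTER_CUBIC))
cv2.imwrite("pics/c7.png",np.hstack(o))
```

```text
[2.68648926 0.85745014 2.26042839] [ 2.38500425e-01 -1.09292355e+00 -8.69655234e-05] [-70.8  -0.2 140.5]
side [396.55985733 140.01325254] []
top [402.26915109 227.90343139] [(0.55, [0.56, 0.248, 0.229]), (0.27, [0.351, 0.081, 0.006]), (0.55, [0.519, 0.318, 0.234])]
```

View pics/c7.png

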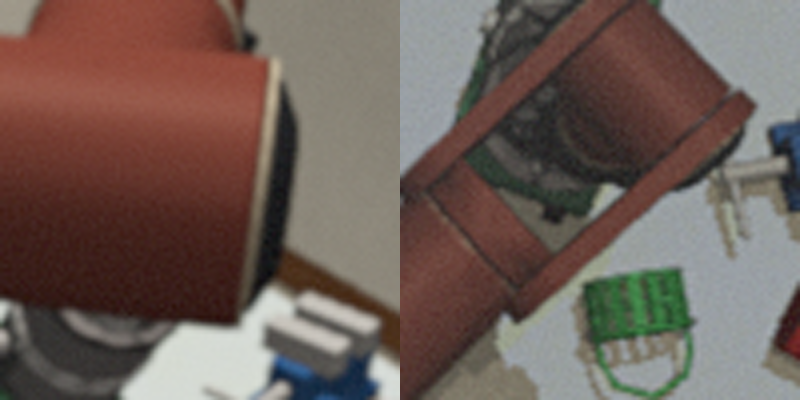

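The arm hides the hook in both views, so that picture only shows the green look-alike at (640,320). The contact started where the model predicted (h about −20 mm) and the force is steady at about 3 N, so the hook is pivoting. I'll follow the arc to about 35°.

Call:
apply_moves --targets '[{"translation": [-0.1,0,0.03],"twist": 0,"hand": 0},{"translation": [-0.1,0,0.03],"twist": 0,"hand": 0},{"translation": [-0.1,0,0.03],"twist": 0,"hand": 0}]'

```text
time: 12.5
tool_pos: [0.415, -0.3067, 0.3966]
tool_rot: [0.0, 0.99, -0.14, 0.0]
contact_force: [2.1, 0.1, 4.1]
gripper_width: 0.297
grasp_force: 60.8
```

Call:
apply_moves --targets '[{"translation": [-0.1,0,0.04],"twist": 0,"hand": 0},{"translation": [-0.1,0,0.04],"twist": 0,"hand": 0},{"translation": [0,0,0],"twist": 0,"hand": 0}]'

```text
time: 12.8
tool_pos: [0.3951, -0.3009, 0.3876]
tool_rot: [-0.0, 0.99, -0.141, -0.0]
contact_force: [2.4, -0.1, 1.4]
gripper_width: 0.294
grasp_force: 61.2
```

Run:
```python
from h import *
s=state();print(s["contact_force"],s["ft_torque"],rel(s["tool_pos"]),s["joint_pos"])
```

```text
[ 2.41094952 -0.14192168  1.382571  ] [-0.08545867 -0.67722746 -0.00954908] [-121.2   -0.3  122.8] [-8.00593736e-01 -2.98104000e-01  1.66402744e+00 -4.34339825e-04
  1.77657971e+00  1.05229463e+00]
```

Call:
apply_moves --targets '[{"translation": [-0.11,0,0.05],"twist": 0,"hand": 0},{"translation": [-0.11,0,0.05],"twist": 0,"hand": 0},{"translation": [-0.11,0,0.08],"twist": 0,"hand": 0},{"translation": [-0.11,0,0.08],"twist": 0,"hand": 0},{"translation": [0,0,0],"twist": 0,"hand": 0}]'

```text
time: 13.3
tool_pos: [0.3527, -0.2885, 0.3608]
tool_rot: [-0.001, 0.99, -0.141, -0.001]
contact_force: [1.8, 0.3, 0.2]
gripper_width: 0.296
grasp_force: 63.5
```

Run:
```python
from h import *
s=state();print(s["contact_force"],s["ft_torque"],rel(s["tool_pos"]))
o=[]
for n in("side","top"):
    f=grab_frame(n)[:,:,::-1];cv2.imwrite(f"pics/{n}5.png",f)
    u=proj(n,s["tool_pos"])[0];print(n,u,[(round(r["score"],2),np.round(r["point"],3).tolist()) for q in("hook_grip","hook_throat") for r in recognise(n,q)[:2]])
    for r in regions_of(n,"hook_grip")[:2]:
        ys,xs=np.nonzero(r["pixels"]);print(n,r["score"],xs.min(),xs.max(),ys.min(),ys.max(),len(xs))
```

```text
[1.77794791 0.27807864 0.248466  ] [-0.17980591 -0.66847323  0.00529824] [-1.654e+02 -1.000e-01  9.600e+01]
side [406.43809853 164.79208226] [(0.7, [0.494, -0.28, 0.026]), (0.66, [0.536, 0.364, 0.029])]
top [390.03919937 258.08695635] []
top 0.55 373 432 168 231 2148
```

Call:
apply_moves --targets '[{"translation": [0.2,0,-0.155],"twist": 0,"hand": 0},{"translation": [0.2,0,-0.155],"twist": 0,"hand": 0},{"translation": [0.19,0,-0.15],"twist": 0,"hand": 0},{"translation": [0,0,0],"twist": 0,"hand": 0}]'

```text
time: 14.1
tool_pos: [0.4122, -0.306, 0.4097]
tool_rot: [0.0, 0.99, -0.14, 0.0]
contact_force: [-0.7, 0.1, -0.9]
gripper_width: 0.293
grasp_force: 63.1
```

Call:
apply_moves --targets '[{"translation": [0.117,0,0.15],"twist": 0,"hand": 0},{"translation": [0.117,0,0.15],"twist": 0,"hand": 0},{"translation": [0.117,0,0.15],"twist": 0,"hand": 0},{"translation": [0,0,0],"twist": 0,"hand": 0}]'

```text
time: 14.5
tool_pos: [0.4442, -0.3142, 0.3574]
tool_rot: [-0.003, 0.99, -0.14, -0.004]
contact_force: [-0.1, -0.0, -2.4]
gripper_width: 0.294
grasp_force: 63.0
```

```bash
cat >> h.py <<'E'
def rep():
    s=state();r=rel(s["tool_pos"])-[0,0,6.7];c,q=.788,.6157
    print("F",np.round(s["contact_force"],1),"T",np.round(s["ft_torque"],2),"hv",r,"grip x,z",np.round([c*r[0]+q*r[2],-q*r[0]+c*r[2]],1))
E
python3 -c "
from h import *
rep()"
```

```text
F [-0.1 -0.  -2.4] T [0.06 0.11 0.02] hv [-70.3   0.4  85.9] grip x,z [ -2.5 111. ]
```

Call:
apply_moves --targets '[{"translation": [0.117,0,0.15],"twist": 0,"hand": 0},{"translation": [0.117,0,0.15],"twist": 0,"hand": 0},{"translation": [0,0,0],"twist": 0,"hand": 0}]'

```text
time: 14.8
tool_pos: [0.4672, -0.3212, 0.3295]
tool_rot: [-0.002, 0.99, -0.14, -0.002]
contact_force: [-0.4, 0.3, -1.6]
gripper_width: 0.293
grasp_force: 63.0
```

```bash
python3 -c "
from h import *
rep()"
```

```text
F [-0.4  0.3 -1.6] T [ 0.05  0.11 -0.  ] hv [-46.4   0.1  58. ] grip x,z [-0.9 74.3]
```

Call:
apply_moves --targets '[{"translation": [0.117,0,0.13],"twist": 0,"hand": 0},{"translation": [0,0,0],"twist": 0,"hand": 0},{"translation": [0,0,0],"twist": 0,"hand": 0}]'

```text
time: 15.1
tool_pos: [0.4784, -0.3249, 0.3201]
tool_rot: [-0.0, 0.99, -0.14, -0.0]
contact_force: [-0.1, 0.1, -1.7]
gripper_width: 0.291
grasp_force: 63.1
```

```bash
python3 -c "
from h import *
rep()"
```

```text
F [-0.1  0.1 -1.7] T [-0.02  0.08  0.  ] hv [-34.6  -0.4  48.6] grip x,z [ 2.7 59.6]
```

Call:
apply_moves --targets '[{"translation": [0.055,0,0.07],"twist": 0,"hand": 0},{"translation": [-0.063,0,0.049],"twist": 0,"hand": 0},{"translation": [-0.063,0,0.049],"twist": 0,"hand": 0},{"translation": [-0.063,0,0.049],"twist": 0,"hand": 0},{"translation": [0,0,0],"twist": 0,"hand": 0}]'

```text
time: 15.6
tool_pos: [0.4642, -0.3207, 0.2977]
tool_rot: [-0.0, 0.99, -0.14, -0.001]
contact_force: [-0.3, -0.2, -1.6]
gripper_width: 0.292
grasp_force: 63.1
```

```bash
python3 -c "
from h import *
rep()"
```

```text
F [-0.3 -0.2 -1.6] T [0.   0.15 0.04] hv [-49.3  -0.3  26.2] grip x,z [-22.7  51. ]
```

Call:
apply_moves --targets '[{"translation": [-0.063,0,0.049],"twist": 0,"hand": 0},{"translation": [-0.063,0,0.049],"twist": 0,"hand": 0},{"translation": [0,0,0],"twist": 0,"hand": 0}]'

```text
time: 15.9
tool_pos: [0.4524, -0.3173, 0.2879]
tool_rot: [-0.0, 0.99, -0.14, -0.001]
contact_force: [0.2, -0.4, -1.9]
gripper_width: 0.291
grasp_force: 63.1
```

```bash
python3 -c "
from h import *
rep()"
```

```text
F [ 0.2 -0.4 -1.9] T [0.02 0.07 0.05] hv [-61.7  -0.2  16.4] grip x,z [-38.5  50.9]
```

Call:
apply_moves --targets '[{"translation": [-0.063,0,0.049],"twist": 0,"hand": 0},{"translation": [-0.063,0,0.049],"twist": 0,"hand": 0},{"translation": [0,0,0],"twist": 0,"hand": 0},{"translation": [0,0,0],"twist": 0,"hand": 0}]'

```text
time: 16.3
tool_pos: [0.441, -0.3141, 0.2789]
tool_rot: [-0.0, 0.99, -0.14, -0.0]
contact_force: [-0.9, -0.4, -1.6]
gripper_width: 0.296
grasp_force: 63.1
```

```bash
python3 -c "
from h import *
rep()"
```

```text
F [-0.9 -0.4 -1.6] T [ 0.07  0.09 -0.03] hv [-73.4  -0.3   7.4] grip x,z [-53.3  51. ]
```

Call:
apply_moves --targets '[{"translation": [-0.062,0,-0.079],"twist": 0,"hand": 0},{"translation": [-0.062,0,-0.079],"twist": 0,"hand": 0},{"translation": [-0.062,0,-0.079],"twist": 0,"hand": 0},{"translation": [-0.062,0,-0.079],"twist": 0,"hand": 0},{"translation": [0,0,0],"twist": 0,"hand": 0}]'

```text
time: 16.8
tool_pos: [0.4174, -0.3077, 0.3128]
tool_rot: [0.001, 0.99, -0.14, 0.002]
contact_force: [-1.3, 0.1, -2.5]
gripper_width: 0.29
grasp_force: 63.1
```

```bash
python3 -c "
from h import *
rep()"
```

```text
F [-1.3  0.1 -2.5] T [0.02 0.04 0.01] hv [-97.9  -0.6  41.3] grip x,z [-51.7  92.8]
```

Call:
apply_moves --targets '[{"translation": [-0.062,0,-0.079],"twist": 0,"hand": 0},{"translation": [-0.062,0,-0.079],"twist": 0,"hand": 0},{"translation": [0,0,0],"twist": 0,"hand": 0},{"translation": [0,0,0],"twist": 0,"hand": 0}]'

```text
time: 17.2
tool_pos: [0.4054, -0.304, 0.3271]
tool_rot: [0.0, 0.99, -0.14, 0.0]
contact_force: [0.5, -0.4, -2.4]
gripper_width: 0.292
grasp_force: 63.1
```

```bash
python3 -c "
from h import *
rep()"
```

```text
F [ 0.5 -0.4 -2.4] T [-0.   -0.12  0.  ] hv [-110.5   -0.5   55.6] grip x,z [-52.8 111.8]
```

Not caught yet: no weight felt. I'll calibrate the hook's real tilt by feeling for the bore's lower wall here, above the bail.

Call:
apply_moves --targets '[{"translation": [-0.063,0,0.049],"twist": 0,"hand": 0},{"translation": [0,0,0],"twist": 0,"hand": 0}]'

```text
time: 17.4
tool_pos: [0.3989, -0.3018, 0.3205]
tool_rot: [-0.0, 0.99, -0.14, -0.001]
contact_force: [2.0, -1.0, -2.6]
gripper_width: 0.288
grasp_force: 63.0
```

Call:
apply_moves --targets '[{"translation": [-0.048,0,0.037],"twist": 0,"hand": 0},{"translation": [0,0,0],"twist": 0,"hand": 0}]'

```text
time: 17.6
tool_pos: [0.3946, -0.3006, 0.317]
tool_rot: [-0.0, 0.99, -0.14, 0.0]
contact_force: [4.1, -0.7, -3.3]
gripper_width: 0.288
grasp_force: 62.9
```

Call:
apply_moves --targets '[{"translation": [-0.048,0,0.037],"twist": 0,"hand": 0},{"translation": [0,0,0],"twist": 0,"hand": 0}]'

```text
time: 17.8
tool_pos: [0.39, -0.2993, 0.3137]
tool_rot: [-0.0, 0.99, -0.14, 0.0]
contact_force: [3.8, -1.4, -3.4]
gripper_width: 0.292
grasp_force: 63.1
```

```bash
python3 -c "
from h import *
rep()"
```

```text
F [ 3.8 -1.4 -3.4] T [-0.23 -0.85  0.01] hv [-126.6   -0.2   42.2] grip x,z [-73.8 111.2]
```

Call:
apply_moves --targets '[{"translation": [0.08,0,-0.06],"twist": 0,"hand": 0},{"translation": [0.08,0,-0.06],"twist": 0,"hand": 0},{"translation": [0,0,0],"twist": 0,"hand": 0}]'

```text
time: 18.1
tool_pos: [0.4064, -0.3044, 0.3275]
tool_rot: [0.0, 0.99, -0.14, 0.0]
contact_force: [0.9, -1.2, -2.6]
gripper_width: 0.292
grasp_force: 62.9
```

```bash
cat >> h.py <<'E'
def rep(n=6):
    F=[];T=[]
    for i in range(n):
        s=state();F.append(s["contact_force"]);T.append(s["ft_torque"])
        if i<n-1: grab_frame("side")
    F=np.mean(F,0);T=np.mean(T,0);r=rel(s["tool_pos"])-[0,0,6.7];c,q=.788,.6157
    fh=F@[np.cos(YAW),np.sin(YAW),0]
    print("F",np.round(F,2),"Fh,Fv",np.round([fh,F[2]],2),"Ts",round(T@R[:,1],3),"hv",r,"grip x,z",np.round([c*r[0]+q*r[2],-q*r[0]+c*r[2]],1))
E
python3 -c "
from h import *
rep()"
```

```text
F [ 0.93 -0.47 -2.25] Fh,Fv [ 1.02 -2.25] Ts -0.152 hv [-110.5   -0.4   54.8] grip x,z [-53.3 111.2]
```

Call:
apply_moves --targets '[{"translation": [-0.062,0,-0.079],"twist": 0,"hand": 0},{"translation": [-0.062,0,-0.079],"twist": 0,"hand": 0},{"translation": [-0.062,0,-0.079],"twist": 0,"hand": 0},{"translation": [0,0,0],"twist": 0,"hand": 0}]'

```text
time: 18.75
tool_pos: [0.3873, -0.299, 0.3523]
tool_rot: [0.001, 0.99, -0.14, 0.001]
contact_force: [0.9, -0.2, -2.1]
gripper_width: 0.291
grasp_force: 63.1
```

```bash
python3 -c "
from h import *
rep()
for n in ('side','top'):
  grab_frame(n)
  print([(round(r['score'],2),np.round(r['point'],3).tolist()) for q in('basket_base','bail_upright','hook_throat') for r in recognise(n,q)[:4]])
"
```

```text
F [ 1.17 -0.22 -2.4 ] Fh,Fv [ 1.18 -2.4 ] Ts -0.185 hv [-129.    -0.3   78.4] grip x,z [-53.4 141.2]
[(0.79, [0.364, -0.617, 0.055]), (0.68, [0.368, -0.436, 0.055]), (0.8, [0.365, -0.613, 0.055]), (0.67, [0.536, 0.364, 0.025]), (0.63, [0.376, -0.246, 0.012]), (0.61, [0.367, -0.434, 0.05])]
[(0.81, [0.366, -0.454, 0.079]), (0.71, [0.379, -0.628, 0.079]), (0.66, [0.58, -0.349, 0.13]), (0.39, [0.541, 0.337, 0.178]), (0.73, [0.362, -0.457, 0.082]), (0.58, [0.377, -0.623, 0.082]), (0.48, [0.581, -0.351, 0.132]), (0.49, [0.58, -0.348, 0.132])]
```

Caught: the force holds steady, and the top camera now sees the basket about 45 mm higher, at (0.58,−0.35,0.13). I'll draw it out along the bore.

Call:
apply_moves --targets '[{"translation": [-0.107,0,-0.178],"twist": 0,"hand": 0},{"translation": [-0.107,0,-0.178],"twist": 0,"hand": 0},{"translation": [-0.107,0,-0.178],"twist": 0,"hand": 0},{"translation": [-0.107,0,-0.178],"twist": 0,"hand": 0},{"translation": [0,0,0],"twist": 0,"hand": 0}]'

```text
time: 19.9
tool_pos: [0.3464, -0.2872, 0.424]
tool_rot: [0.002, 0.99, -0.14, 0.002]
contact_force: [1.0, 0.1, -1.8]
gripper_width: 0.294
grasp_force: 63.2
```

```bash
python3 -c "
from h import *
rep()
for n in ('side','top'):
  grab_frame(n)
  print([(round(r['score'],2),np.round(r['point'],3).tolist()) for q in('basket_base','bail_upright') for r in recognise(n,q)[:4]])
"
```

```text
F [ 1.05 -0.54 -2.48] Fh,Fv [ 1.16 -2.48] Ts -0.177 hv [-1.716e+02 -1.000e-01  1.482e+02] grip x,z [-44.  222.4]
[(0.78, [0.365, -0.616, 0.055]), (0.67, [0.371, -0.434, 0.055]), (0.82, [0.369, -0.433, 0.051]), (0.64, [0.362, -0.614, 0.057])]
[(0.76, [0.545, -0.336, 0.209]), (0.75, [0.382, -0.629, 0.078]), (0.46, [0.325, -0.484, 0.052]), (0.81, [0.382, -0.628, 0.081]), (0.73, [0.543, -0.337, 0.208]), (0.4, [0.319, -0.485, 0.05]), (0.19, [0.737, -0.088, 0.088])]
```

Call:
apply_moves --targets '[{"translation": [-0.107,0,-0.178],"twist": 0,"hand": 0},{"translation": [-0.107,0,-0.178],"twist": 0,"hand": 0},{"translation": [-0.107,0,-0.178],"twist": 0,"hand": 0},{"translation": [-0.107,0,-0.178],"twist": 0,"hand": 0},{"translation": [0,0,0],"twist": 0,"hand": 0}]'

```text
time: 20.95
tool_pos: [0.3048, -0.275, 0.4952]
tool_rot: [0.002, 0.99, -0.141, 0.001]
contact_force: [0.4, -0.0, -5.0]
gripper_width: 0.294
grasp_force: 62.2
```

```bash
python3 -c "
from h import *
rep()
for n in ('side','top'):
  grab_frame(n)
  print([(round(r['score'],2),np.round(r['point'],3).tolist()) for q in('basket_base','bail_upright') for r in recognise(n,q)[:4]])
print(state()['joint_pos'])
"
```

```text
F [-0.64  0.11 -4.84] Fh,Fv [-0.65 -4.84] Ts 0.769 hv [-2.147e+02 -1.000e-01  2.188e+02] grip x,z [-34.5 304.6]
[(0.92, [0.371, -0.434, 0.057]), (0.62, [0.367, -0.618, 0.058]), (0.5, [0.361, -0.329, 0.292]), (0.98, [0.371, -0.432, 0.05]), (0.72, [0.366, -0.323, 0.297]), (0.58, [0.363, -0.615, 0.057])]
[(0.79, [0.472, -0.299, 0.249]), (0.72, [0.378, -0.63, 0.078]), (0.81, [0.38, -0.628, 0.079]), (0.74, [0.472, -0.299, 0.254])]
[-9.14179020e-01 -4.65480003e-01  1.61608838e+00  8.59834688e-04
  1.99031669e+00  9.37478305e-01]
```

Hanging free with about 3.2 N of load. I'll lift straight up, then turn away from the drum so the basket swings towards the tray side.

Call:
apply_moves --targets '[{"translation": [0,0,-0.1],"twist": 0,"hand": 0},{"translation": [0,0,-0.2],"twist": 0,"hand": 0},{"translation": [0,0,-0.2],"twist": 0,"hand": 0},{"translation": [0,0,-0.1],"twist": 0,"hand": 0},{"translation": [0,0,0],"twist": -0.4,"hand": 0},{"translation": [0,0,0],"twist": -0.7,"hand": 0},{"translation": [0,0,0],"twist": -0.7,"hand": 0},{"translation": [0,0,0],"twist": -0.7,"hand": 0}]'

```text
time: 22.3
tool_pos: [0.3057, -0.2752, 0.5526]
tool_rot: [0.0, 1.0, -0.014, 0.0]
contact_force: [1.2, -0.1, -6.1]
gripper_width: 0.291
grasp_force: 62.5
```

Call:
apply_moves --targets '[{"translation": [0,0,0],"twist": -0.7,"hand": 0},{"translation": [0,0,0],"twist": -0.7,"hand": 0},{"translation": [0,0,0],"twist": -0.7,"hand": 0},{"translation": [0,0,0],"twist": -0.7,"hand": 0},{"translation": [0,0,0],"twist": -0.7,"hand": 0},{"translation": [0,0,0],"twist": -0.7,"hand": 0},{"translation": [0,0,0],"twist": -0.7,"hand": 0},{"translation": [0,0,0],"twist": -0.4,"hand": 0}]'

```text
time: 23.1
tool_pos: [0.3054, -0.2751, 0.5526]
tool_rot: [0.0, 0.969, 0.248, -0.0]
contact_force: [-1.3, 0.4, -4.8]
gripper_width: 0.288
grasp_force: 62.5
```

Call:
apply_moves --targets '[{"translation": [0,0,0],"twist": -0.7,"hand": 0},{"translation": [0,0,0],"twist": -0.7,"hand": 0},{"translation": [0,0,0],"twist": -0.7,"hand": 0},{"translation": [0,0,0],"twist": -0.7,"hand": 0},{"translation": [0,0,0],"twist": -0.7,"hand": 0},{"translation": [0,0,0],"twist": -0.7,"hand": 0},{"translation": [0,0,0],"twist": -0.7,"hand": 0},{"translation": [0,0,0],"twist": -0.4,"hand": 0}]'

```text
time: 23.9
tool_pos: [0.3055, -0.2753, 0.5528]
tool_rot: [0.001, 0.87, 0.493, -0.0]
contact_force: [-0.3, 0.5, -4.8]
gripper_width: 0.291
grasp_force: 62.5
```

```bash
python3 -c "
from h import *
for n in ('side','top'):
  f=grab_frame(n);cv2.imwrite(f'pics/{n}6.png',f[:,:,::-1])
  for q in('basket_base','bail_upright','hook_grip','hook_throat'): print(n,q,[(round(r['score'],2),np.round(r['point'],3).tolist()) for r in recognise(n,q)[:4]])
s=state();print(s['tool_pos'],s['tool_rot'],s['joint_pos'],s['contact_force'],s['ft_torque'])
"
```

```text
side basket_base [(0.96, [0.367, -0.619, 0.057]), (0.93, [0.369, -0.432, 0.056])]
side bail_upright [(0.66, [0.364, -0.614, 0.059]), (0.56, [0.37, -0.432, 0.049])]
side hook_grip []
side hook_throat []
top basket_base [(0.88, [0.38, -0.628, 0.077]), (0.56, [0.386, -0.159, 0.311])]
top bail_upright [(0.7, [0.381, -0.627, 0.078]), (0.6, [0.388, -0.162, 0.31]), (0.49, [0.538, 0.343, 0.179])]
top hook_grip [(0.6, [0.33, -0.226, 0.548])]
top hook_throat [(0.51, [0.332, -0.229, 0.552])]
[ 0.30538108 -0.27497809  0.55228839] [-1.37562247e-04  8.70627765e-01  4.91942342e-01 -8.90599170e-05] [-9.14519518e-01 -4.22603216e-01  1.48411873e+00 -1.57400925e-04
  2.08037469e+00 -3.72438604e-01] [-0.02449683 -0.00617489 -4.74312006] [-0.32776367  0.32359862  0.04936422]
```

The basket hangs at (0.387,−0.160) on the hook. I'll move it over the tray centre and lower it.

Call:
apply_moves --targets '[{"translation": [0.1,0,0],"twist": 0,"hand": 0},{"translation": [0.25,0,0.1],"twist": 0,"hand": 0},{"translation": [0.35,0.03,0.25],"twist": 0,"hand": 0},{"translation": [0.35,0.03,0.3],"twist": 0,"hand": 0},{"translation": [0.25,0,0.3],"twist": 0,"hand": 0},{"translation": [0.15,0,0.3],"twist": 0,"hand": 0},{"translation": [0.06,0,0.3],"twist": 0,"hand": 0},{"translation": [0,0,0.2],"twist": 0,"hand": 0}]'

```text
time: 25.2
tool_pos: [0.3884, -0.1466, 0.3744]
tool_rot: [-0.002, 0.87, 0.493, -0.001]
contact_force: [0.2, 0.4, -6.1]
gripper_width: 0.291
grasp_force: 62.4
```

Call:
apply_moves --targets '[{"translation": [0,0,0.15],"twist": 0,"hand": 0},{"translation": [0,0,0.15],"twist": 0,"hand": 0},{"translation": [0,0,0.1],"twist": 0,"hand": 0},{"translation": [0,0,0],"twist": 0,"hand": 0},{"translation": [0,0,0],"twist": 0,"hand": 0}]'

```text
time: 25.7
tool_pos: [0.3888, -0.1486, 0.338]
tool_rot: [-0.0, 0.871, 0.492, 0.001]
contact_force: [0.9, 0.6, -4.3]
gripper_width: 0.29
grasp_force: 62.7
```

```bash
python3 -c "
from h import *
for n in ('side','top'):
  f=grab_frame(n);cv2.imwrite(f'pics/{n}7.png',f[:,:,::-1])
  for q in('basket_base','tray','hook_grip'): print(n,q,[(round(r['score'],2),np.round(r['point'],3).tolist()) for r in recognise(n,q)[:4]])
s=state();print(s['tool_pos'],s['tool_rot'],s['joint_pos'],s['contact_force'],s['ft_torque'])
"
```

```text
side basket_base [(0.59, [0.348, -0.631, 0.069])]
side tray [(0.41, [0.379, -0.086, 0.009])]
side hook_grip []
top basket_base [(0.92, [0.377, -0.442, 0.08]), (0.85, [0.379, -0.626, 0.076])]
top tray [(0.97, [0.455, 0.012, 0.006])]
top hook_grip []
[ 0.38852912 -0.14913463  0.337753  ] [ 5.90014064e-04  8.70692215e-01  4.91827917e-01 -1.34805447e-04] [-5.45181169e-01 -5.09237752e-01  1.89870596e+00 -8.26055179e-04
  1.75122730e+00 -2.90944139e-03] [-0.45489479 -1.11995175 -4.23773995] [-0.6548323   0.34862195 -0.00322075]
```

Call:
apply_moves --targets '[{"translation": [0,0,0.15],"twist": 0,"hand": 0},{"translation": [0,0,0.2],"twist": 0,"hand": 0},{"translation": [0,0,0.2],"twist": 0,"hand": 0},{"translation": [0,0,0.1],"twist": 0,"hand": 0},{"translation": [0,0,0],"twist": 0,"hand": 0},{"translation": [0,0,0],"twist": 0,"hand": 0}]'

```text
time: 26.7
tool_pos: [0.3884, -0.149, 0.2725]
tool_rot: [0.0, 0.871, 0.492, -0.0]
contact_force: [-0.7, -0.9, -3.5]
gripper_width: 0.291
grasp_force: 62.5
```

Call:
apply_moves --targets '[{"translation": [0,0,0.1],"twist": 0,"hand": 0},{"translation": [0,0,0],"twist": 0,"hand": 0}]'

```text
time: 26.9
tool_pos: [0.3883, -0.1487, 0.2615]
tool_rot: [-0.0, 0.871, 0.492, -0.0]
contact_force: [-1.0, 0.3, -4.1]
gripper_width: 0.294
grasp_force: 62.7
```

Call:
apply_moves --targets '[{"translation": [0,0,0.08],"twist": 0,"hand": 0},{"translation": [0,0,0],"twist": 0,"hand": 0},{"translation": [0,0,0],"twist": 0,"hand": 0}]'

```text
time: 27.2
tool_pos: [0.3885, -0.1487, 0.2543]
tool_rot: [-0.0, 0.871, 0.492, -0.0]
contact_force: [0.5, -0.3, -3.9]
gripper_width: 0.293
grasp_force: 62.6
```

Call:
apply_moves --targets '[{"translation": [0,0,0.06],"twist": 0,"hand": 0},{"translation": [0,0,0],"twist": 0,"hand": 0},{"translation": [0,0,0],"twist": 0,"hand": 0}]'

```text
time: 27.5
tool_pos: [0.3886, -0.1487, 0.2485]
tool_rot: [0.0, 0.871, 0.492, 0.0]
contact_force: [-0.1, 0.1, -2.1]
gripper_width: 0.292
grasp_force: 63.1
```

Call:
apply_moves --targets '[{"translation": [0,0,0.06],"twist": 0,"hand": 0},{"translation": [0,0,0],"twist": 0,"hand": 0},{"translation": [0,0,0],"twist": 0,"hand": 0}]'

```text
time: 27.8
tool_pos: [0.3884, -0.1486, 0.242]
tool_rot: [-0.0, 0.871, 0.492, -0.0]
contact_force: [0.5, 0.2, -1.3]
gripper_width: 0.289
grasp_force: 63.1
```

```bash
python3 -c "
from h import *
rep()
for n in ('side','top'):
  f=grab_frame(n);cv2.imwrite(f'pics/{n}8.png',f[:,:,::-1])
  for q in('basket_base','tray','hook_throat'): print(n,q,[(round(r['score'],2),np.round(r['point'],3).tolist()) for r in recognise(n,q)[:4]])
"
```

```text
F [-0.17 -0.41 -1.45] Fh,Fv [-0.05 -1.45] Ts 0.02 hv [-169.6  144.1  -29. ] grip x,z [-151.5   81.6]
side basket_base [(0.81, [0.352, -0.629, 0.062])]
side tray [(0.62, [0.38, -0.092, 0.008]), (0.56, [0.381, 0.178, 0.004])]
side hook_throat []
top basket_base [(0.66, [0.475, -0.017, 0.01]), (0.62, [0.38, -0.628, 0.075])]
top tray [(0.6, [0.498, 0.001, 0.005]), (0.19, [0.54, 0.339, 0.176])]
top hook_throat [(0.51, [0.441, -0.061, 0.175])]
```

The basket stands: the load dropped to the hook's own weight at TCP z ≈ 0.25, which gives a tilt of about 50°. I'll slide the hook down along its own axis, then out over the tip.

Call:
apply_moves --targets '[{"translation": [0.09,0,0.045],"twist": 0,"hand": 0},{"translation": [0.09,0,0.045],"twist": 0,"hand": 0},{"translation": [0.09,0,0.045],"twist": 0,"hand": 0},{"translation": [0,0,0],"twist": 0,"hand": 0}]'

```text
time: 28.85
tool_pos: [0.4024, -0.1242, 0.2275]
tool_rot: [-0.001, 0.87, 0.493, -0.0]
contact_force: [-0.8, -0.7, -1.7]
gripper_width: 0.293
grasp_force: 63.1
```

```bash
python3 -c "
from h import *
rep(4);print(state()['tool_pos'])
"
```

```text
F [-0.36 -0.21 -1.38] Fh,Fv [-0.29 -1.38] Ts 0.015 hv [-162.6  170.4  -42.8] grip x,z [-154.5   66.4]
[ 0.40247428 -0.12543704  0.2287289 ]
```

Call:
apply_moves --targets '[{"translation": [0.085,0,-0.1],"twist": 0,"hand": 0},{"translation": [0.085,0,-0.1],"twist": 0,"hand": 0},{"translation": [0.085,0,-0.1],"twist": 0,"hand": 0},{"translation": [0.04,0,-0.05],"twist": 0,"hand": 0},{"translation": [0,0,0],"twist": 0,"hand": 0}]'

```text
time: 29.5
tool_pos: [0.4186, -0.1, 0.2655]
tool_rot: [0.001, 0.87, 0.493, 0.001]
contact_force: [0.9, 0.6, -1.5]
gripper_width: 0.294
grasp_force: 63.1
```

```bash
python3 -c "
from h import *
rep(4);print(state()['tool_pos'])
"
```

```text
F [ 0.35  0.1  -1.6 ] Fh,Fv [ 0.31 -1.6 ] Ts 0.036 hv [-155.2  198.7   -8.1] grip x,z [-127.3   89.2]
[ 0.41745424 -0.1002976   0.26341783]
```

Call:
apply_moves --targets '[{"translation": [0.05,0,-0.1],"twist": 0,"hand": 0},{"translation": [0.05,0,-0.1],"twist": 0,"hand": 0},{"translation": [0,0,0],"twist": 0,"hand": 0}]'

```text
time: 29.95
tool_pos: [0.4239, -0.0917, 0.2862]
tool_rot: [0.001, 0.87, 0.492, 0.001]
contact_force: [0.1, 0.1, -0.6]
gripper_width: 0.292
grasp_force: 63.1
```

```bash
python3 -c "
from h import *
rep(4);print(state()['tool_pos'])
for n in ('side','top'):
  f=grab_frame(n)
  for q in('basket_base','bail_upright','hook_throat'): print(n,q,[(round(r['score'],2),np.round(r['point'],3).tolist()) for r in recognise(n,q)[:4]])
"
```

```text
F [-0.42  0.03 -1.19] Fh,Fv [-0.41 -1.19] Ts 0.017 hv [-152.3  208.3   12.5] grip x,z [-112.3  103.6]
[ 0.422867   -0.09176379  0.28395015]
side basket_base []
side bail_upright [(0.26, [0.516, 0.326, 0.211])]
side hook_throat []
top basket_base [(0.91, [0.382, -0.629, 0.074]), (0.64, [0.446, -0.016, 0.01])]
top bail_upright [(0.93, [0.371, -0.444, 0.08]), (0.69, [0.376, -0.627, 0.08]), (0.67, [0.447, -0.021, 0.01])]
top hook_throat [(0.39, [0.443, -0.026, 0.253])]
```

Released: no load at all, with the throat now above the wire's height. I'll lift clear, turn the hook back to the rack's heading and travel to a point in front of its slot.

Call:
apply_moves --targets '[{"translation": [0,0,-0.35],"twist": 0,"hand": 0},{"translation": [0,0,-0.45],"twist": 0.4,"hand": 0},{"translation": [0,0,-0.35],"twist": 0.95,"hand": 0},{"translation": [0,0,0],"twist": 0.95,"hand": 0},{"translation": [0,0,0],"twist": 0.95,"hand": 0},{"translation": [0,0,0],"twist": 0.95,"hand": 0},{"translation": [0,0,0],"twist": 0.95,"hand": 0},{"translation": [0,0,0],"twist": 0.94,"hand": 0}]'

```text
time: 31.3
tool_pos: [0.4228, -0.0918, 0.3987]
tool_rot: [-0.0, 0.978, 0.206, -0.0]
contact_force: [0.1, -0.5, -1.9]
gripper_width: 0.29
grasp_force: 63.1
```

Call:
apply_moves --targets '[{"translation": [0.08,-0.45,0],"twist": 0,"hand": 0},{"translation": [0.08,-0.45,0],"twist": 0,"hand": 0},{"translation": [0.08,-0.45,0],"twist": 0,"hand": 0},{"translation": [0.08,-0.45,0],"twist": 0,"hand": 0},{"translation": [0.08,-0.45,0],"twist": 0,"hand": 0},{"translation": [0.06,-0.45,0],"twist": 0,"hand": 0},{"translation": [0.06,-0.45,0],"twist": 0,"hand": 0},{"translation": [0.06,-0.45,0],"twist": 0,"hand": 0}]'

```text
time: 32.1
tool_pos: [0.328, 0.2623, 0.399]
tool_rot: [-0.0, 0.978, 0.208, 0.0]
contact_force: [1.5, -0.1, -1.1]
gripper_width: 0.289
grasp_force: 63.1
```

```bash
cat >> h.py <<'E'
def rk(T=np.array([.4875,.397])): # TCP in rack axes rel hang pos
    s=state();az=np.radians(24.0);d=s["tool_pos"][:2]-T;q=s["tool_rot"]
    print("X,Y,z",np.round([1000*d@[np.cos(az),np.sin(az)],1000*d@[-np.sin(az),np.cos(az)],1000*s["tool_pos"][2]],1),"az",round(np.degrees(2*np.arctan2(q[2],q[1])),2),"F",np.round(s["contact_force"],1),"T",np.round(s["ft_torque"],2))
E
python3 - <<'E'
from h import *
rk()
for n in ('side','top'):
  f=grab_frame(n);cv2.imwrite(f'pics/{n}9.png',f[:,:,::-1])
  for q in('basket_base','bail_upright','hook_grip','hook_throat'): print(n,q,[(round(r['score'],2),np.round(r['point'],3).tolist()) for r in recognise(n,q)[:4]])
a=cv2.imread('pics/side9.png');b=cv2.imread('pics/top9.png')
cv2.imwrite('pics/c9.png',np.hstack([cv2.resize(a[150:350,130:350],(440,400),interpolation=cv2.INTER_CUBIC),cv2.resize(b[160:300,170:296],(360,400),interpolation=cv2.INTER_CUBIC)]))
E
```

```text
X,Y,z [-200.5  -58.2  399. ] az 24.06 F [ 1.5 -0.1 -1.1] T [0.   0.02 0.01]
side basket_base [(0.96, [0.371, -0.431, 0.054]), (0.66, [0.356, -0.607, 0.036]), (0.65, [0.45, -0.026, 0.033]), (0.55, [0.365, 0.296, 0.381])]
side bail_upright [(0.84, [0.365, -0.434, 0.054]), (0.74, [0.457, -0.019, 0.037]), (0.74, [0.354, -0.606, 0.036])]
side hook_grip [(0.85, [0.365, 0.297, 0.384])]
side hook_throat [(0.76, [0.369, 0.288, 0.379])]
top basket_base [(0.9, [0.47, -0.021, 0.007]), (0.88, [0.379, -0.626, 0.078]), (0.71, [0.376, -0.443, 0.083]), (0.22, [0.548, 0.323, 0.176])]
top bail_upright [(0.6, [0.379, -0.628, 0.08]), (0.58, [0.471, -0.022, 0.011])]
top hook_grip [(0.52, [0.481, -0.047, 0.006]), (0.42, [0.407, 0.295, 0.351])]
top hook_throat [(0.47, [0.405, 0.294, 0.352])]
```

View pics/c9.png

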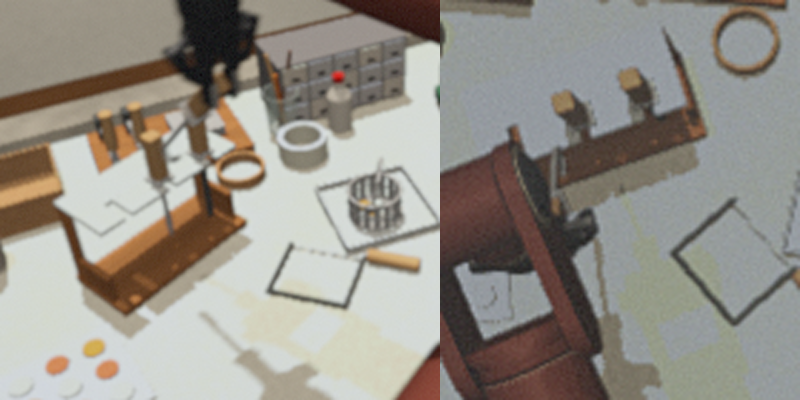

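The basket stands upright in the tray at (375,205), with its bail up. The tilted hook is in the gripper at (210,90), its J near (165,140), and its own slot is free at the left end of the plate. I'll check the hook's tilt against these pixels.

Run:
```python
from h import *
s=state();az=np.radians(24.06);h=np.array([np.cos(az),np.sin(az),0]);v=np.array([0,0,1.])
for f in(44,48,52,56):
    p=np.radians(f);u=-h*np.sin(p)+v*np.cos(p);x=h*np.cos(p)+v*np.sin(p)
    g=s["tool_pos"]-v*.003-u*.0037
    P=np.array([g-.191*u-.012*x,g-.156*u-.026*x,g-.05*u])
    a=(proj("side",P)-[130,150])*2;b=(proj("top",P)-[170,160])*2.857+[440,0];print(f,a.round().tolist(),b.round().tolist())
```

```text
44 [[174.0, 166.0], [188.0, 167.0], [205.0, 125.0]] [[566.0, 168.0], [570.0, 192.0], [562.0, 224.0]]
48 [[169.0, 159.0], [183.0, 160.0], [204.0, 122.0]] [[562.0, 159.0], [567.0, 184.0], [560.0, 222.0]]
52 [[164.0, 151.0], [179.0, 154.0], [202.0, 120.0]] [[558.0, 150.0], [563.0, 176.0], [559.0, 219.0]]
56 [[159.0, 143.0], [174.0, 147.0], [201.0, 118.0]] [[553.0, 141.0], [560.0, 169.0], [558.0, 217.0]]
```

Call:
apply_moves --targets '[{"translation": [0,-0.29,0],"twist": 0,"hand": 0},{"translation": [0,-0.284,0],"twist": 0,"hand": 0},{"translation": [0,0,0.4],"twist": 0,"hand": 0},{"translation": [0,0,0.4],"twist": 0,"hand": 0},{"translation": [0,0,0.4],"twist": 0,"hand": 0},{"translation": [0,0,0.39],"twist": 0,"hand": 0},{"translation": [0,0,0],"twist": 0,"hand": 0},{"translation": [0,0,0],"twist": 0,"hand": 0}]'

```text
time: 33.4
tool_pos: [0.306, 0.3125, 0.2402]
tool_rot: [0.0, 0.978, 0.208, -0.0]
contact_force: [-0.4, 0.3, -0.2]
gripper_width: 0.288
grasp_force: 63.1
```

```bash
python3 -c "
from h import *
rk()"
```

```text
X,Y,z [-200.2   -3.3  240.2] az 23.98 F [-0.4  0.3 -0.2] T [ 0.  0. -0.]
```

Call:
apply_moves --targets '[{"translation": [0.25,0,0],"twist": 0,"hand": 0},{"translation": [0.25,0,0],"twist": 0,"hand": 0},{"translation": [0.25,0,0],"twist": 0,"hand": 0},{"translation": [0,0,0],"twist": 0,"hand": 0}]'

```text
time: 33.8
tool_pos: [0.3772, 0.3458, 0.2434]
tool_rot: [-0.002, 0.978, 0.208, 0.002]
contact_force: [-1.8, 4.0, -0.2]
gripper_width: 0.292
grasp_force: 63.1
```

```bash
python3 -c "
from h import *
rk()"
```

```text
X,Y,z [-121.6   -1.9  243.4] az 24.03 F [-1.8  4.  -0.2] T [1.04 0.16 0.29]
```

Call:
apply_moves --targets '[{"translation": [-0.15,0,0],"twist": 0,"hand": 0},{"translation": [0,-0.03,0],"twist": 0,"hand": 0},{"translation": [0,0,0],"twist": 0,"hand": 0},{"translation": [0,0,0],"twist": 0,"hand": 0}]'

```text
time: 34.2
tool_pos: [0.3597, 0.3405, 0.2412]
tool_rot: [-0.0, 0.978, 0.208, 0.001]
contact_force: [-0.5, -0.1, -2.0]
gripper_width: 0.289
grasp_force: 62.7
```

Run:
```python
from h import *
rk()
for n in ('side','top'):
  f=grab_frame(n);cv2.imwrite(f'pics/{n}10.png',f[:,:,::-1])
  for q in('hook_grip','hook_throat','rack'): print(n,q,[(round(r['score'],2),np.round(r['point'],3).tolist()) for r in recognise(n,q)[:4]])
rk()
```

```text
X,Y,z [-139.7    0.4  241.2] az 24.05 F [-0.5 -0.1 -2. ] T [-0.06  0.08  0.02]
side hook_grip [(0.56, [0.393, 0.375, 0.223]), (0.24, [0.728, -0.082, 0.056])]
side hook_throat [(0.73, [0.396, 0.366, 0.221])]
side rack [(0.61, [0.532, 0.379, 0.018])]
top hook_grip []
top hook_throat [(0.39, [0.421, 0.36, 0.216])]
top rack [(0.84, [0.546, 0.334, 0.174])]
X,Y,z [-140.3    0.3  239.7] az 24.05 F [-0.  -0.1 -1.1] T [-0.02  0.1  -0.03]
```

Call:
apply_moves --targets '[{"translation": [0.15,0,0],"twist": 0,"hand": 0},{"translation": [0.07,0,0],"twist": 0,"hand": 0},{"translation": [0,0,0],"twist": 0,"hand": 0}]'

```text
time: 34.9
tool_pos: [0.3797, 0.3493, 0.2396]
tool_rot: [0.0, 0.978, 0.208, -0.0]
contact_force: [0.4, 0.1, -1.2]
gripper_width: 0.293
grasp_force: 62.7
```

```bash
python3 -c "
from h import *
rk()"
```

```text
X,Y,z [-1.179e+02  2.000e-01  2.396e+02] az 24.03 F [ 0.4  0.1 -1.2] T [-0.04  0.1  -0.06]
```

Call:
apply_moves --targets '[{"translation": [0.1,0,0],"twist": 0,"hand": 0},{"translation": [0,0,0],"twist": 0,"hand": 0}]'

```text
time: 35.1
tool_pos: [0.3891, 0.3535, 0.2398]
tool_rot: [0.0, 0.978, 0.208, 0.0]
contact_force: [-0.1, 0.1, -1.6]
gripper_width: 0.292
grasp_force: 62.6
```

```bash
python3 -c "
from h import *
rk()"
```

```text
X,Y,z [-107.6    0.3  239.8] az 24.04 F [-0.1  0.1 -1.6] T [0.02 0.07 0.02]
```

Call:
apply_moves --targets '[{"translation": [0.1,0,0],"twist": 0,"hand": 0},{"translation": [0.1,0,0],"twist": 0,"hand": 0},{"translation": [0,0,0],"twist": 0,"hand": 0}]'

```text
time: 35.4
tool_pos: [0.4077, 0.3619, 0.2398]
tool_rot: [-0.0, 0.978, 0.208, 0.0]
contact_force: [-0.3, -0.0, -1.6]
gripper_width: 0.297
grasp_force: 62.7
```

```bash
python3 -c "
from h import *
rk()"
```

```text
X,Y,z [-87.1   0.4 239.8] az 24.04 F [-0.3 -0.  -1.6] T [0.1  0.06 0.09]
```

Call:
apply_moves --targets '[{"translation": [0.1,0,0],"twist": 0,"hand": 0},{"translation": [0.1,0,0],"twist": 0,"hand": 0},{"translation": [0,0,0],"twist": 0,"hand": 0}]'

```text
time: 35.7
tool_pos: [0.425, 0.3698, 0.2387]
tool_rot: [0.0, 0.978, 0.208, -0.001]
contact_force: [-1.2, 1.2, -4.2]
gripper_width: 0.29
grasp_force: 62.1
```

```bash
python3 -c "
from h import *
rk()"
```

```text
X,Y,z [-68.1   0.6 238.7] az 24.06 F [-1.2  1.2 -4.2] T [0.17 0.62 0.14]
```

Call:
apply_moves --targets '[{"translation": [0.08,0,-0.08],"twist": 0,"hand": 0},{"translation": [0.08,0,-0.08],"twist": 0,"hand": 0},{"translation": [0.07,0,-0.05],"twist": 0,"hand": 0},{"translation": [0.07,0,-0.05],"twist": 0,"hand": 0}]'

```text
time: 36.1
tool_pos: [0.4528, 0.3821, 0.2662]
tool_rot: [-0.0, 0.978, 0.208, -0.0]
contact_force: [-2.2, -0.2, -7.5]
gripper_width: 0.294
grasp_force: 59.2
```

```bash
python3 -c "
from h import *
rk()"
```

```text
X,Y,z [-37.8   0.5 266.2] az 24.05 F [-2.2 -0.2 -7.5] T [0.07 1.02 0.15]
```

Call:
apply_moves --targets '[{"translation": [0.08,0,-0.04],"twist": 0,"hand": 0},{"translation": [0.08,0,-0.04],"twist": 0,"hand": 0},{"translation": [0.08,0,-0.02],"twist": 0,"hand": 0},{"translation": [0.08,0,-0.02],"twist": 0,"hand": 0}]'

```text
time: 36.5
tool_pos: [0.4822, 0.3952, 0.2787]
tool_rot: [-0.0, 0.978, 0.208, 0.0]
contact_force: [-4.2, 0.2, -3.3]
gripper_width: 0.289
grasp_force: 59.2
```

```bash
python3 -c "
from h import *
rk()"
```

```text
X,Y,z [ -5.6   0.6 278.7] az 24.05 F [-4.2  0.2 -3.3] T [0.04 1.4  0.09]
```

Call:
apply_moves --targets '[{"translation": [0.08,0,-0.01],"twist": 0,"hand": 0},{"translation": [0.09,0,0],"twist": 0,"hand": 0},{"translation": [0.03,0,0],"twist": 0,"hand": 0},{"translation": [0,0,0],"twist": 0,"hand": 0}]'

```text
time: 36.9
tool_pos: [0.5008, 0.4035, 0.2806]
tool_rot: [-0.001, 0.978, 0.208, 0.001]
contact_force: [-5.1, 0.3, 2.6]
gripper_width: 0.292
grasp_force: 60.4
```

Run:
```python
from h import *
rk()
s=state();az=np.radians(24.06);h=np.array([np.cos(az),np.sin(az),0]);v=np.array([0,0,1.])
f=grab_frame("side")[:,:,::-1]; cv2.imwrite("pics/side11.png",f);g0=f.astype(float).mean(2)
# rod visibility under the plate: darkest-contrast column per row
for fi in(-8,-4,0,4,8,12):
    p=np.radians(fi);u=-h*np.sin(p)+v*np.cos(p)
    g=s["tool_pos"]-v*.003-u*.0037
    b=np.linspace(.115,.165,25);side=np.array([-h[1],h[0],0])
    m=lambda o:cv2.remap(g0.astype(np.float32),*[proj("side",g-b[:,None]*u+o)[:,k].astype(np.float32)[:,None] for k in(0,1)],cv2.INTER_LINEAR).mean()
    print(fi,[round(float(m(h*o)),1) for o in(-.02,-.01,0,.01,.02)])
```

```text
X,Y,z [ 14.8   0.6 280.6] az 24.04 F [-5.1  0.3  2.6] T [ 0.08  1.35 -0.03]
-8 [175.1, 185.2, 185.4, 180.9, 142.0]
-4 [185.0, 186.6, 181.7, 140.1, 116.2]
0 [189.5, 182.7, 137.7, 117.7, 125.1]
4 [183.0, 135.1, 119.2, 123.5, 125.3]
8 [133.4, 120.0, 121.1, 124.6, 152.4]
12 [120.0, 118.9, 124.5, 156.1, 189.8]
```

Call:
apply_moves --targets '[{"translation": [-0.08,0,0],"twist": 0,"hand": 0},{"translation": [-0.07,0,0],"twist": 0,"hand": 0},{"translation": [0,0,0.2],"twist": 0,"hand": 0},{"translation": [0,0,0.2],"twist": 0,"hand": 0},{"translation": [0,0,0.06],"twist": 0,"hand": 0},{"translation": [0,0,0],"twist": 0,"hand": 0}]'

```text
time: 37.55
tool_pos: [0.4852, 0.3966, 0.2312]
tool_rot: [0.0, 0.978, 0.208, -0.001]
contact_force: [-2.5, 2.4, -4.8]
gripper_width: 0.291
grasp_force: 59.6
```

```bash
python3 -c "
from h import *
rk()"
```

```text
X,Y,z [ -2.3   0.6 231.2] az 24.06 F [-2.5  2.4 -4.8] T [0.74 0.51 0.06]
```

Call:
apply_moves --targets '[{"translation": [0,0,0.06],"twist": 0,"hand": 0},{"translation": [0,0,0],"twist": 0,"hand": 0},{"translation": [0,0,0],"twist": 0,"hand": 0}]'

```text
time: 37.85
tool_pos: [0.4865, 0.3973, 0.2277]
tool_rot: [-0.0, 0.978, 0.208, 0.001]
contact_force: [-2.1, 3.2, 0.6]
gripper_width: 0.293
grasp_force: 60.0
```

```bash
python3 -c "
from h import *
rk()"
```

```text
X,Y,z [ -0.8   0.7 227.7] az 24.06 F [-2.1  3.2  0.6] T [0.85 0.38 0.02]
```

Call:
apply_moves --targets '[{"translation": [0,-0.015,0],"twist": 0,"hand": 0},{"translation": [0,0,0.01],"twist": 0,"hand": 0},{"translation": [0,0,0],"twist": 0,"hand": 0}]'

```text
time: 38.15
tool_pos: [0.4864, 0.3978, 0.2275]
tool_rot: [0.001, 0.978, 0.208, 0.001]
contact_force: [-0.7, -0.7, 5.4]
gripper_width: 0.292
grasp_force: 60.7
```

```bash
python3 -c "
from h import *
rk()"
```

```text
X,Y,z [ -0.7   1.1 227.5] az 24.03 F [-0.7 -0.7  5.4] T [-0.26  0.27 -0.03]
```

Guard firmly on the plate (+5.4 N) with no side load. I'll open the fingers slowly and rise.

Call:
apply_moves --targets '[{"translation": [0,0,0],"twist": 0,"hand": 0.4},{"translation": [0,0,0],"twist": 0,"hand": 0.6},{"translation": [0,0,0],"twist": 0,"hand": 1},{"translation": [0,0,0],"twist": 0,"hand": 1},{"translation": [0,0,0],"twist": 0,"hand": 1},{"translation": [0,0,0],"twist": 0,"hand": 1}]'

```text
time: 38.75
tool_pos: [0.4855, 0.3982, 0.2257]
tool_rot: [0.0, 0.978, 0.208, -0.0]
contact_force: [0.4, -0.5, 1.2]
gripper_width: 1.003
grasp_force: 0.0
```

Call:
apply_moves --targets '[{"translation": [0,0,-0.3],"twist": 0,"hand": 1},{"translation": [0,0,-0.45],"twist": 0,"hand": 1},{"translation": [0,0,-0.45],"twist": 0,"hand": 1},{"translation": [0,0,-0.45],"twist": 0,"hand": 1},{"translation": [-0.4,0,0],"twist": 0,"hand": 1},{"translation": [-0.3,0,0],"twist": 0,"hand": 1},{"translation": [0,0,0],"twist": 0,"hand": 1}]'

```text
time: 39.45
tool_pos: [0.4197, 0.3692, 0.3923]
tool_rot: [-0.0, 0.978, 0.209, 0.001]
contact_force: [-0.1, -0.1, 0.5]
gripper_width: 0.999
grasp_force: 0.0
```

Run:
```python
from h import *
rk()
for n in ('side','top'):
  f=grab_frame(n);cv2.imwrite(f'pics/{n}12.png',f[:,:,::-1])
  for q in('hook_grip','burnisher','file','basket_base','bail_upright'): print(n,q,[(round(r['score'],2),np.round(r['point'],3).tolist()) for r in recognise(n,q)[:4]])
# compare the rack area with the first pictures
for n,(x0,x1,y0,y1) in(("side",(140,280,195,300)),):
  a=cv2.GaussianBlur(cv2.imread(f"pics/{n}0.png",0),(0,0),1).astype(float);b=cv2.GaussianBlur(cv2.imread(f"pics/{n}12.png",0),(0,0),1).astype(float)
  m=np.abs(a-b)[y0:y1,x0:x1]>25;ys,xs=np.nonzero(m);print(n,m.sum(),(xs.min()+x0,xs.max()+x0,ys.min()+y0,ys.max()+y0) if m.any() else "")
  print([ (r['score'],[int(k) for p in [np.nonzero(r['pixels'])] for k in(p[1].min(),p[1].max(),p[0].min(),p[0].max())]) for r in regions_of(n,"hook_grip")[:3]])
```

```text
X,Y,z [-73.3   2.2 392.3] az 24.11 F [-0.1 -0.1  0.5] T [-0.01 -0.05  0.02]
side hook_grip [(0.67, [0.478, 0.403, 0.204])]
side burnisher [(0.9, [0.515, 0.331, 0.208])]
side file []
side basket_base [(0.96, [0.454, -0.023, 0.035]), (0.75, [0.477, 0.403, 0.206])]
side bail_upright [(0.66, [0.456, -0.022, 0.037])]
top hook_grip []
top burnisher [(0.54, [0.52, 0.32, 0.23]), (0.47, [0.471, -0.024, 0.012]), (0.44, [0.349, 0.078, 0.007])]
top file []
top basket_base [(0.97, [0.377, -0.445, 0.081]), (0.84, [0.381, -0.627, 0.078]), (0.78, [0.472, -0.024, 0.008])]
top bail_upright [(0.98, [0.379, -0.624, 0.079]), (0.75, [0.47, -0.023, 0.008])]
side 170 (np.int64(166), np.int64(235), np.int64(195), np.int64(299))
[(0.64, [178, 202, 229, 289]), (0.64, [269, 293, 211, 235])]
```

The hook is back in its slot, upright: it spans columns 178–202 and rows 229–289 in the side view, against 177–200 and 230–288 at the start. The basket stands in the tray and nothing touches the robot. I'll hand in.

```bash
python3 -c "
from plant import *
print(job_done())"
```

```text
the job is handed in; nothing more can be done
None
```

The job is handed in at about 40 s of the 72 s allowed: the basket stands upright in the flat tray, the hook hangs back in its own slot, and the gripper never touched the basket; the hand-in returned no verdict, and I did not re-check every bystander afterwards.

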